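Put the prayer bell away in its case

ROBOT

A 6-joint arm with a two-finger parallel gripper is mounted at the origin on the work surface. World frame = base frame: x ahead of the robot, y to its left, z up, the work surface at z = 0. Lengths are in m, angles in degrees, forces in N, time in s.
With the tool pointing down it reaches from about 0.25 to 0.725 m from the base axis. Payload 9.7 kg.
Tool frame: the origin (TCP) lies at the very end of the fingers, on their centre line; the grasp point (between the pads) lies 19 mm behind it (bot.hold_point_z is the distance from the TCP to the grasp point, in m); z points along the fingers, y is the line along which they close (so a half turn about z gives the same grasp; the last joint's range is limited). The gripper opens to 85 mm and grips with 20 to 120 N. Pads are 22 mm wide; open, the fingers measure 114 mm over their backs; the gripper's body (76 mm by 85 mm) begins 54 mm behind the grasp point. The pads swing forward as they close: fully open they stand 13 mm farther back than shut.
Start: joints at [76.146, 4.979, 10.078, 95.1, 0, 90], TCP at [0.132, 0.534, 0.231] pointing down, gripper open.
Joint ranges: [-179.16, 179.16], [-48.56, 103.87], [-65.8, 70.77], [-126.05, 130.52], [-82.76, 87.17], [-180, 180]. Speed limits (degrees/s): [127.2, 127.2, 147.25, 180, 180, 180].

INTERFACE

Orientations are given as [roll, pitch, yaw] about the fixed x, y, z axes, in that order (R = Rz(yaw) Ry(pitch) Rx(roll)).
In Python, from workcell import bot gives the robot as it stands.
- The arm moves only by the tool play_rows, never from a script. Its argument "targets" is a list of rows, each an object with "grip": the closure in counts, from 0 (fully open) to 255 (shut); "linear": the shift along the world's x, y, z in cm, a list of three; "delta_rot": the turn, a rotation vector about the world's x, y, z in rad, a list of three. A call has 1 to 10 rows; each row is the pose to reach, as a shift and turn from the pose commanded when the call began; what a row does not reach only later rows make up. A row lasts 1/10 s, in which the tool goes at most 50 mm and 8.59 degrees, less where a joint would pass 70% of its speed; a pose out of reach is approached as far as the arm can. A call with a gripper value outside its range is refused whole. The fingers move at their own pace and stop on an object; "force" is the grip in N (left out, the last holds). Time passes only in rows, so rows that repeat a pose let the fingers close. It gives the time, the measured TCP pose, the force, the opening and the grip force at its end, in the units of the state.
- bot.get_obs(): the state, without advancing time (a new reading comes with each control period).
- bot.camera(name): name is "scene" or "top" or "wrist"; returns a dict with "color" (480x640x3 uint8, red, green, blue), "range_z" (480x640 float32, m along the optical axis (not along the pixel's ray), 0 where there is no reading), "fov_y" (degrees; the focal length in pixels is half the picture's height over the tangent of half this angle, whatever the lens; pixels are square), "cx", "cy" (the principal point, pixels), "world_to_cam" (4x4, takes a point from world to camera coordinates). Camera axes: x right, y up, looking along -z (the intrinsics and any distortion apply to the point x, -y, -z); pixel columns grow to the right and rows downward; lengths in m; the calibration is good to about 2 mm. A picture is of the moment at which its call begins.
- bot.job_done(): hands the job in; it is judged then, once.
Trained networks look in a picture, given as the dict that the camera call returned (one of the last four; its "shot" number tells which), for a name from the list of things; names that differ only in an ending like _2 or _b are one class to them, and where a whole thing is asked for, a point or a joint stands for the part that bears it (a point fixed in the world has none). Each returns a list of dicts, best first, with "conf" (0 to 1); they miss things now and then, are a little off and sometimes report something else, mostly with a low value. They report only what shows in the picture. A call takes as long as a camera call. They do not tell look-alikes from the thing itself.
- bot.search_frame(picture, target): "box" ([left, top, right, bottom] in pixels, round what is visible of it).
- bot.trace(picture, target): "pixels" (480x640 bool, what is visible of it) and "box" ([left, top, right, bottom] in pixels, round what is visible of it).
- bot.pinpoint(picture, target): "pixel" ([column, row] in pixels: a listed point, or the origin of a listed thing).
The state is a dict: "time": time; "q": joint angles; "qd": joint speeds; "joint_efforts": joint torques, N m; "ee_pos": TCP position; "tcp_rot": TCP orientation; "wrist_force": force on the tool from outside, world axes, zero at the start; "torque": the same for the moment, N m; "opening": finger opening in m; "grasp_force": force on a finger pad.
Only numpy, scipy, OpenCV 4.12 (cv2) and the standard library are available. Lean on these libraries where they do the work, as an engineer would, in place of code of your own. Each camera call takes 0.05 s, during which the arm holds its last target. There are 200 camera calls.

TASK

Put the hand bell away in its wooden case: first move the brass cup that stands on the case's lid onto the brass tray on the red stool, then swing the lid right open so that it stays up by itself, stand the bell upright inside the case, and shut the lid, pressing until its catch snaps home, then let go. Set the cup and the bell down without dropping or tipping them, and leave the lamp on the tray and the two little pots where they are.

Things in the scene. Friction and masses are not known exactly. Their poses are not given: they have to be found in the camera images.
- cup: Brass cup (tumbler), empty, 75 high, slightly flared: 46 diameter at the foot, 52 at 50 up, 55 at the rim; wall 2.5; about 0.16 kg. Origin: centre of its underside, z up. Starts standing on the lid of the case.
- bell: Small brass hand bell with dark wooden handle, 90 high, standing on its mouth: mouth 50 diameter, body tapering to 40 up, round straight handle of 14 diameter from 40 to 78 up, brass finial of 19 diameter from 78 to 90. About 0.16 kg. Origin: centre of its underside, z up. Starts on a light wooden board, 220 x 160 x 12.
- case: Dark wooden case, fixed, 160 x 160 x 100 high without its lid, walls and floor 6 thick, inside 148 x 148, red floor. Origin: centre of its underside; x points from its front (tab side, towards the robot) to its back (hinge), z up; turned by up to 0.3 rad. Inside the front wall, mid-width near the top, is a sprung ball catch; the lid's tongue comes down there, up to 20 in from the wall.
- case_floor (a point): Centre of the case's inner floor, where the bell stands; axes as the case.
- lid (a joint): Lid angle in rad: 0 shut and snapped, 1.57 upright, 1.9 fully back. Wooden plate 160 x 160 x 8, 0.18 kg, hinged at the case's back. Stiff hinge: the lid stays at any angle. From about 0.1 to 0.03 rad it rides over the sprung catch, both ways: 8 to 14 N at the tab passes it; not pressed past it, the lid stays some 15 mm ajar in front.
- tab_grip (a point): Grip point on the lid's brass tab: a flat bar 16 wide (along the case's y), 8 thick, in the lid's plane, standing 48 out from the middle of its front edge. The point is 36 out from that edge, 12 from the tab's end, 196 from the hinge axis, at mid-thickness. Axes turn with the lid; x points to the hinge. Lid shut: tab level, 104 above the counter, free below and beside.
- lid_hinge (a point): Middle of the lid's hinge axis, at the top of the case's back wall, 100 above the counter; the axis runs along the case's y.
- stool: Low red stool, fixed, 200 x 200 x 40 high, bearing a round brass tray, fixed to it. Origin: centre of the stool's underside, z up. The stool and the bell's board stand on opposite sides of the case, either way round.
- tray_centre (a point): Centre of the brass tray's flat floor, 43 above the counter; the floor is 172 in diameter, the rim rises 11 above it to 192 in diameter. Axes as the stool. The lamp stands on the +x half of the tray; the -x half is free.
- lamp: Small silver oil lamp (open bowl), 22 high, 50 in diameter, standing on the tray; not to be disturbed. Origin: centre of its underside.
- pot_red: Small brass pot with red paste, 31 high, 44 in diameter, on the bell's board; not to be disturbed. Origin: centre of its underside.
- pot_yellow: Small white pot with yellow paste, 31 high, 44 in diameter, on the bell's board; not to be disturbed. Origin: centre of its underside.
Mind the look-alikes: they are no part of the job. What is shaped like the bell but blue or white is not meant.

How it is judged:
By the outcome, as a careful person would: the job done as asked, in the order asked, and still so for the second after the job is handed in, with the robot touching nothing.
It also fails if it takes over 72 s, if anything falls off the work surface, if the arm or the gripper's body presses on something with over 40 N, if the wrist force passes 120 N, or if a joint passes its speed limit or range.

## Working session

There is one attempt and no reset: what is moved stays moved. The work goes in short steps, Python scripts to look and compute and a tool call to move; the robot and the scene stay as the last step left them, time stands still between calls to the robot, and variables do not carry over. Pictures are saved under pics/ and viewed, at most 10 in all, crops included, and the job is handed in when it is done.

Besides the shell and the picture viewer there is one more tool, called after "Request:" by a JSON object that holds its "fn" and its "kwargs", one argument or row to a line. play_rows: Moves the arm, as the interface text tells. Its arguments: {"type":"object","properties":{"targets":{"type":"array","items":{"type":"object","properties":{"grip":{"type":"number"},"linear":{"type":"array","items":{"type":"number"}},"delta_rot":{"type":"array","items":{"type":"number"}}}}},"force":{"type":"number"}},"required":["targets"]}

```bash
ls; mkdir -p pics; cat > h.py <<'E'
import numpy as np, cv2
from workcell import bot
def world(p,u,v,z=None,d=None):
    f=240/np.tan(np.radians(p['fov_y'])/2)
    ray=np.array([(u-p['cx'])/f,-(v-p['cy'])/f,-1.0])
    T=np.linalg.inv(np.array(p['world_to_cam'])); R,o=T[:3,:3],T[:3,3]
    r=R@ray
    if z is not None: s=(z-o[2])/r[2]
    else: s=p['range_z'][int(round(v)),int(round(u))] if d is None else d
    return o+s*r
def cloud(p):
    v,u=np.mgrid[:480,:640]; f=240/np.tan(np.radians(p['fov_y'])/2); d=p['range_z']
    c=np.stack([(u-p['cx'])/f*d,-(v-p['cy'])/f*d,-d],-1)
    T=np.linalg.inv(np.array(p['world_to_cam'])); return c@T[:3,:3].T+T[:3,3]
def save(p,n,box=None,s=1):
    im=p['color'][...,::-1]
    if box: im=im[box[1]:box[3],box[0]:box[2]]
    cv2.imwrite('pics/'+n+'.png',cv2.resize(im,None,fx=s,fy=s,interpolation=cv2.INTER_CUBIC))
E
python3 - <<'E'
from h import *
a=bot.camera('top'); b=bot.camera('scene')
cv2.imwrite('pics/a.png',np.vstack([cv2.resize(x['color'],(400,300)) for x in(a,b)])[...,::-1])
save(a,'top')
for n,p in(('top',a),('scene',b)):
    print(n,p['fov_y'],p['cx'],p['cy'],np.round(np.linalg.inv(p['world_to_cam'])[:3,3],3), [k for k in p])
    for t in ['cup','bell','case','tab_grip','lid_hinge','case_floor','stool','tray_centre','lamp','pot_red','pot_yellow']:
        print(t,[(np.round(r['pixel']).astype(int).tolist(),round(r['conf'],2)) for r in bot.pinpoint(p,t)][:4])
print(bot.get_obs())
E
```

```text
pics
top 49.09782183233722 326.1478550439899 240.72667633540556 [0.424 0.004 1.01 ] ['color', 'range_z', 'fov_y', 'cx', 'cy', 'world_to_cam', 'shot']
cup [([352, 179], 0.6)]
bell [([421, 283], 0.98), ([415, 241], 0.96), ([477, 280], 0.73), ([448, 350], 0.61)]
case [([329, 196], 0.79)]
tab_grip [([338, 254], 0.66)]
lid_hinge [([471, 217], 0.64)]
case_floor []
stool [([192, 243], 0.74)]
tray_centre [([185, 242], 0.74), ([194, 211], 0.43)]
lamp [([196, 210], 0.71)]
pot_red [([474, 217], 0.68)]
pot_yellow [([525, 210], 0.92)]
scene 53.66891474664769 319.0916917559191 241.23822530158438 [1.174 0.306 0.56 ] ['color', 'range_z', 'fov_y', 'cx', 'cy', 'world_to_cam', 'shot']
cup [([279, 270], 0.63), ([152, 258], 0.5)]
bell [([225, 238], 0.8), ([248, 270], 0.8), ([268, 250], 0.52), ([272, 219], 0.52)]
case [([303, 323], 0.61)]
tab_grip [([326, 238], 0.94), ([474, 311], 0.3), ([277, 269], 0.23)]
lid_hinge [([287, 302], 0.82), ([306, 322], 0.4)]
case_floor []
stool [([466, 334], 0.92)]
tray_centre [([472, 316], 0.87)]
lamp [([452, 334], 0.96)]
pot_red []
pot_yellow [([150, 259], 0.8), ([288, 305], 0.62)]
{'time': 1.2, 'q': array([ 7.61469571e+01,  4.97859207e+00,  1.00806299e+01,  9.50987631e+01,
       -7.05811472e-04,  8.99997558e+01]), 'qd': array([ 0.07429847, -0.05075876, -0.01438913,  0.11424388, -0.02715236,
        0.00709449]), 'joint_efforts': array([-8.74493289e-04, -5.20105219e+01,  4.64856327e+01,  1.80954059e-03,
       -2.46480988e-05, -6.90612580e-06]), 'ee_pos': array([0.13169516, 0.53401725, 0.23130875]), 'tcp_rot': array([1.79996725e+02, 7.05825428e-04, 1.66147201e+02]), 'wrist_force': array([-0.52041289,  0.48702382,  0.38823507]), 'torque': array([0.0013706 , 0.00941811, 0.02399764]), 'grasp_force': 0.0, 'opening': 0.08522305332853676}
```

View pics/top.png

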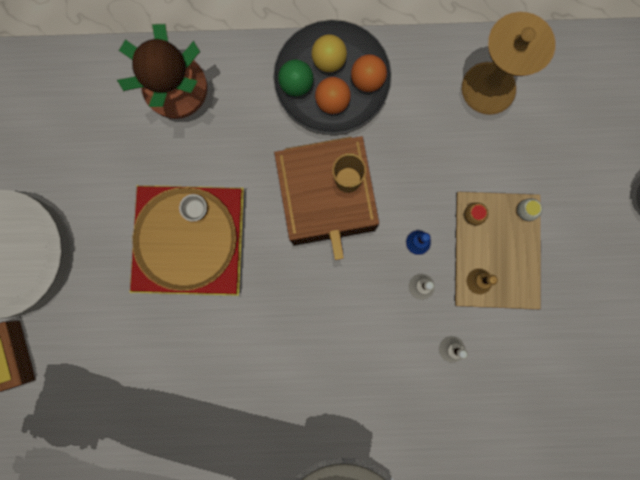

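View pics/a.png

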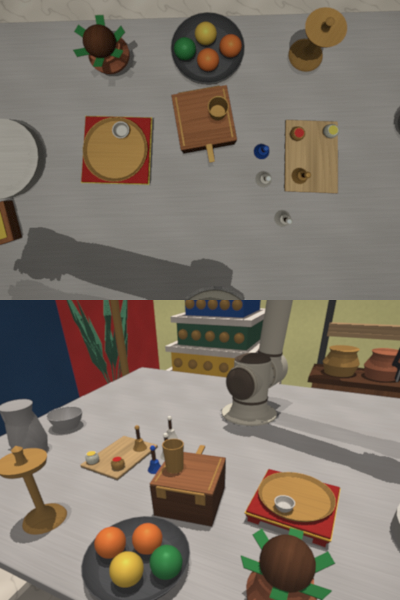

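The top view shows the following:
- **Case and cup:** the case is at about (328,190) with its tab at (337,245). The cup is on the lid at (348,172).
- **Stool:** the tray is at (185,240) and the lamp at (193,208).
- **Board:** it is at (498,250), with the red pot at (477,213) and the yellow pot at (530,209).
- **Bell candidates:** brass with a dark handle on the board (484,281), blue (419,242), white (425,286) and white (456,351). I choose the brass one on the board. I'll check that in a crop and measure.

```bash
cat > m.py <<'E'
from h import *
a=bot.camera('top'); C=cloud(a); f=240/np.tan(np.radians(a['fov_y'])/2)
Z=C[...,2]; v,u=np.mgrid[:480,:640]
def reg(b): m=np.zeros((480,640),bool); m[b[1]:b[3],b[0]:b[2]]=True; return m&(a['range_z']>0)
def rect(m): 
    P=C[m][:,:2].astype(np.float32); r=cv2.minAreaRect(P*1000); return np.round(r[0],1),np.round(r[1],1),round(r[2],1),m.sum(),np.round(np.median(Z[m]),4)
L=reg((260,125,390,270)); 
m=L&(abs(Z-.108)<.005); print('lid',rect(m)); np.save('lidpts.npy',C[m])
mm=cv2.morphologyEx(m.astype(np.uint8),cv2.MORPH_OPEN,np.ones((25,25)))>0; print('lid plate',rect(mm))
t=m&~(cv2.dilate(mm.astype(np.uint8),np.ones((5,5)))>0); n,l,s,_=cv2.connectedComponentsWithStats(t.astype(np.uint8)); k=1+np.argmax(s[1:,4]); print('tab',rect(l==k))
m=L&(Z>.165); print('cup rim',rect(m), Z[m].max(), cv2.minEnclosingCircle((C[m][:,:2]*1000).astype(np.float32)))
S=reg((125,180,250,300))
m=S&(abs(Z-.04)<.02); print('stool',rect(m))
for lo in(.038,.041,.048): print(lo, (S&(Z>lo)).sum())
m=S&(Z>.058);print('lamp',rect(m), cv2.minEnclosingCircle((C[m][:,:2]*1000).astype(np.float32)))
m=S&(Z>.0475)&(Z<.057);print('trayrim',rect(m), cv2.minEnclosingCircle((C[m][:,:2]*1000).astype(np.float32)))
B=reg((450,185,548,312))
m=B&(Z>.005)&(Z<.03);print('board',rect(m))
for n,b in(('bell',(468,262,500,300)),('red',(460,198,492,230)),('yel',(512,195,546,226))):
    r=reg(b); q=r&(Z>.02);print(n,rect(q),Z[q].max())
    for h in (.035,.06,.085): 
        q=r&(Z>h)
        if q.sum()>3: print(h,np.round(C[q].mean(0),4),rect(q)[1])
save(a,'bell',(400,180,560,380),3)
E
python3 m.py
```

```text
lid (array([594. ,  10.3]), array([211.3, 160.4]), 8.8, np.int64(7657), np.float64(0.109))
lid plate (array([0., 0.]), array([0., 0.]), 0.0, np.int64(0), np.float64(nan))
tab (array([594. ,  10.3]), array([211.3, 160.4]), 8.8, np.int64(7487), np.float64(0.109))
cup rim (array([627. , -24.4]), array([53.7, 53.5]), 26.1, np.int64(329), np.float64(0.1812)) 0.18756164846435552 ((627.18603515625, -24.051774978637695), 27.482603073120117)
stool (array([539.3, 278.7]), array([205.5, 204.3]), 87.1, np.int64(11515), np.float64(0.0431))
0.038 10947
0.041 8785
0.048 1707
lamp (array([598.2, 288. ]), array([ 65.1, 171.3]), 7.1, np.int64(213), np.float64(0.0638)) ((575.31787109375, 285.1071472167969), 86.17932891845703)
trayrim (array([539.5, 279.2]), array([190.7, 189.5]), 43.7, np.int64(1597), np.float64(0.0513)) ((539.3004150390625, 279.37579345703125), 95.94879150390625)
board (array([ 511.4, -312.3]), array([239. , 184.9]), 0.2, np.int64(8634), np.float64(0.0127))
bell (array([ 447.3, -266.2]), array([45.1, 40.5]), 10.0, np.int64(494), np.float64(0.045)) 0.10523347329846244
0.035 [ 0.4481 -0.2645  0.0655] [31.4 25.4]
0.06 [ 0.4483 -0.2667  0.0929] [16.7 17.9]
0.085 [ 0.4482 -0.2677  0.0997] [16.7 17.9]
red (array([ 574. , -265.7]), array([41.7, 42. ]), 24.0, np.int64(442), np.float64(0.0422)) 0.04891431422236947
0.035 [ 0.5736 -0.2644  0.0426] [39.3 38.2]
yel (array([ 579.5, -365.7]), array([42.4, 40.6]), 87.7, np.int64(457), np.float64(0.0419)) 0.04954363926209504
0.035 [ 0.5791 -0.3641  0.0425] [39.8 40.3]
  return _methods._mean(a, axis=axis, dtype=dtype,
  ret = ret.dtype.type(ret / rcount)
```

View pics/bell.png

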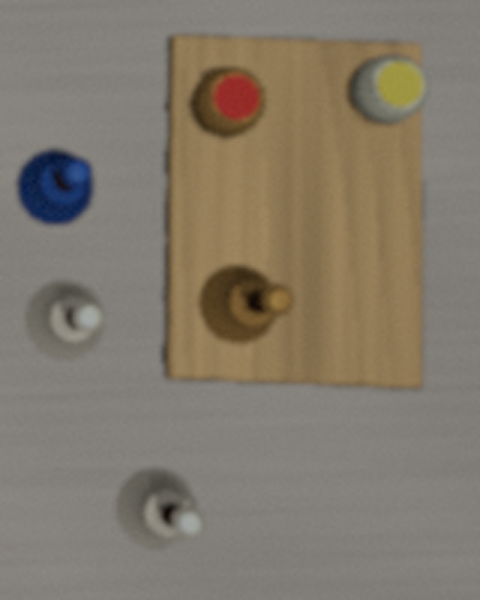

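The crop confirms the choice: the brass bell with the dark handle stands on the board (crop 238,302), and the others are blue and white. I'll go above the cup.

Request:
{"fn": "play_rows", "kwargs": {
  "targets": [
    {"grip": 0, "linear": [25, -28, 2]},
    {"grip": 0, "linear": [25, -28, 2]},
    {"grip": 0, "linear": [25, -28, 2]},
    {"grip": 0, "linear": [25, -28, 2]},
    {"grip": 0, "linear": [25, -28, 2]},
    {"grip": 0, "linear": [25, -28, 2]},
    {"grip": 0, "linear": [25, -28, 2]},
    {"grip": 0, "linear": [25, -28, 2]},
    {"grip": 0, "linear": [25, -28, 2]}
  ],
  "force": 30
}}

```text
validation failed for argument at $.ta...
```

Request:
{"fn": "play_rows", "kwargs": {
  "targets": [
    {"grip": 0, "linear": [24.5, -27.8, 0]},
    {"grip": 0, "linear": [24.5, -27.8, 0]},
    {"grip": 0, "linear": [24.5, -27.8, 0]},
    {"grip": 0, "linear": [24.5, -27.8, 0]},
    {"grip": 0, "linear": [24.5, -27.8, 0]},
    {"grip": 0, "linear": [24.5, -27.8, 0]},
    {"grip": 0, "linear": [24.5, -27.8, 0]},
    {"grip": 0, "linear": [24.5, -27.8, 0]},
    {"grip": 0, "linear": [24.5, -27.8, 0]},
    {"grip": 0, "linear": [24.5, -27.8, 0]}
  ]
}}

```text
validation failed for argument at $.ta...
```

```bash
python3 - <<'E'
from h import *
o=bot.get_obs(); print(np.round(o['q'],1),o['ee_pos'],o['tcp_rot'],o['time'])
w=bot.camera('wrist'); C=cloud(w); Z=C[...,2]; ok=w['range_z']>0
save(w,'w1')
m=ok&(Z>.165)&(Z<.19)&(np.hypot(C[...,0]-.627,C[...,1]+.024)<.045)
print('cup',m.sum(),cv2.minEnclosingCircle((C[m][:,:2]*1000).astype(np.float32)),np.percentile(Z[m],[5,50,95]))
m=ok&(abs(Z-.108)<.006)&(np.hypot(C[...,0]-.6,C[...,1])<.2)
print('lid',m.sum(),cv2.minAreaRect((C[m][:,:2]*1000).astype(np.float32)),np.median(Z[m]))
# top: tab, lid, lamp
L=np.load('lidpts.npy')[:,:2]*1000
c,s=np.cos(np.radians(8.8)),np.sin(np.radians(8.8))
X=(L-[594,10.3])@np.array([[c,-s],[s,c]])
t=X[X[:,0]<-62]; print('tab y,x', np.percentile(t[:,1],[2,50,98]),X[:,0].min(),X[:,0].max(),np.percentile(X[:,1],[1,99]))
E
```

```text
[76.1  5.  10.1 95.1 -0.  90. ] [0.13171659 0.5339864  0.23131391] [1.79997891e+02 9.67404376e-04 1.66144074e+02] 1.25Traceback (most recent call last):
  File "<stdin>", line 6, in <module>
    return _quantile_unchecked(
        a, q, axis, out, overwrite_input, method, keepdims, weights)
    return _ureduce(a,
                    func=_quantile_ureduce_func,
    ...<5 lines>...
                    overwrite_input=overwrite_input,
                    method=method)
    r = func(a, **kwargs)
    result = _quantile(arr,
                       quantiles=q,
    ...<2 lines>...
                       out=out,
                       weights=wgt)
    slices_having_nans = np.isnan(arr[-1, ...])
                                  ~~~^^^^^^^^^
IndexError: index -1 is out of bounds for axis 0 with size 0
```

View pics/w1.png

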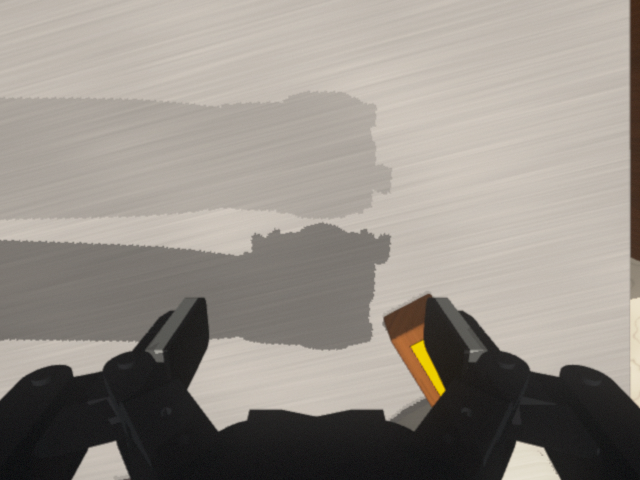

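The arm hasn't moved: the wrist view still shows only the start area, with the fingers at the bottom and a box at (415,345). The rows need all their fields, so I'm adding `delta_rot`.

Request:
{"fn": "play_rows", "kwargs": {
  "targets": [
    {"grip": 0, "linear": [25, -28, 2], "delta_rot": [0, 0, 0]},
    {"grip": 0, "linear": [25, -28, 2], "delta_rot": [0, 0, 0]},
    {"grip": 0, "linear": [25, -28, 2], "delta_rot": [0, 0, 0]},
    {"grip": 0, "linear": [25, -28, 2], "delta_rot": [0, 0, 0]},
    {"grip": 0, "linear": [25, -28, 2], "delta_rot": [0, 0, 0]},
    {"grip": 0, "linear": [25, -28, 2], "delta_rot": [0, 0, 0]},
    {"grip": 0, "linear": [25, -28, 2], "delta_rot": [0, 0, 0]},
    {"grip": 0, "linear": [25, -28, 2], "delta_rot": [0, 0, 0]}
  ],
  "force": 30
}}

```text
time: 2.1
ee_pos: [0.3834, 0.2514, 0.2517]
tcp_rot: [180.0, 0.1, 166.0]
wrist_force: [-0.1, 0.2, 0.2]
opening: 0.0854
grasp_force: 0.0
```

Request:
{"fn": "play_rows", "kwargs": {
  "targets": [
    {"grip": 0, "linear": [24.5, -27.8, 0], "delta_rot": [0, 0, 0]},
    {"grip": 0, "linear": [24.5, -27.8, 0], "delta_rot": [0, 0, 0]},
    {"grip": 0, "linear": [24.5, -27.8, 0], "delta_rot": [0, 0, 0]},
    {"grip": 0, "linear": [24.5, -27.8, 0], "delta_rot": [0, 0, 0]},
    {"grip": 0, "linear": [24.5, -27.8, 0], "delta_rot": [0, 0, 0]},
    {"grip": 0, "linear": [24.5, -27.8, 0], "delta_rot": [0, 0, 0]},
    {"grip": 0, "linear": [24.5, -27.8, 0], "delta_rot": [0, 0, 0]},
    {"grip": 0, "linear": [24.5, -27.8, 0], "delta_rot": [0, 0, 0]},
    {"grip": 0, "linear": [24.5, -27.8, 0], "delta_rot": [0, 0, 0]},
    {"grip": 0, "linear": [24.5, -27.8, 0], "delta_rot": [0, 0, 0]}
  ]
}}

```text
time: 3.1
ee_pos: [0.6266, -0.0241, 0.2508]
tcp_rot: [180.0, -0.1, 166.1]
wrist_force: [-1.1, -0.1, -0.1]
opening: 0.0854
grasp_force: 0.0
```

```bash
cat > w.py <<'E'
from h import *
o=bot.get_obs(); print(np.round(o['q'],1),o['ee_pos'],o['tcp_rot'],o['time'])
w=bot.camera('wrist'); C=cloud(w); Z=C[...,2]; ok=w['range_z']>0
save(w,'w2')
m=ok&(Z>.165)&(Z<.19)&(np.hypot(C[...,0]-.627,C[...,1]+.024)<.045)
print('cup',m.sum())
if m.any(): print(cv2.minEnclosingCircle((C[m][:,:2]*1000).astype(np.float32)),np.percentile(Z[m],[5,50,95]))
m=ok&(abs(Z-.108)<.006)&(np.hypot(C[...,0]-.6,C[...,1])<.2)
print('lid',m.sum(),np.median(Z[m]))
if m.any(): print(cv2.minAreaRect((C[m][:,:2]*1000).astype(np.float32)))
L=np.load('lidpts.npy')[:,:2]*1000
c,s=np.cos(np.radians(8.8)),np.sin(np.radians(8.8))
X=(L-[594,10.3])@np.array([[c,-s],[s,c]])
t=X[X[:,0]<-62]; print('tab y,x',len(t), np.percentile(t[:,1],[2,50,98]) if len(t) else 0,X[:,0].min(),X[:,0].max(),np.percentile(X[:,1],[1,99]))
E
python3 w.py
```

```text
[-2.2 16.7 25.8 99.2  0.  11.7] [ 0.62656132 -0.02414159  0.25083845] [ 1.79999144e+02 -5.80629959e-02  1.66099399e+02] 3.1
cup 2475
((627.1898193359375, -22.79244041442871), 27.403560638427734) [0.16676893 0.17979489 0.18317877]
lid 38007 0.10759476552796965
((593.9829711914062, 12.125816345214844), (211.18499755859375, 160.46734619140625), 8.759730339050293)
tab y,x 236 [-7.36364037  0.27931262  7.86360552] -105.66294535587897 105.6235474059475 [-78.09850068  78.55775847]
```

Both cameras agree on the cup (0.627, −0.023) and on the lid's position and yaw (8.8°). I'll grasp the cup and carry it over the tray.

Request:
{"fn": "play_rows", "kwargs": {
  "targets": [
    {"grip": 0, "linear": [0, 0.1, -5], "delta_rot": [0, 0, 0]},
    {"grip": 0, "linear": [0, 0.1, -9], "delta_rot": [0, 0, 0]},
    {"grip": 0, "linear": [0, 0.1, -11.5], "delta_rot": [0, 0, 0]},
    {"grip": 0, "linear": [0, 0.1, -11.5], "delta_rot": [0, 0, 0]},
    {"grip": 255, "linear": [0, 0.1, -11.5], "delta_rot": [0, 0, 0]},
    {"grip": 255, "linear": [0, 0.1, -11.5], "delta_rot": [0, 0, 0]},
    {"grip": 255, "linear": [0, 0.1, -11.5], "delta_rot": [0, 0, 0]},
    {"grip": 255, "linear": [0, 0.1, -11.5], "delta_rot": [0, 0, 0]},
    {"grip": 255, "linear": [0, 0.1, -11.5], "delta_rot": [0, 0, 0]},
    {"grip": 255, "linear": [0, 0.1, -11.5], "delta_rot": [0, 0, 0]}
  ],
  "force": 30
}}

```text
time: 4.15
ee_pos: [0.6276, -0.0227, 0.1392]
tcp_rot: [179.9, 0.2, 166.2]
wrist_force: [-0.6, 1.1, 6.4]
opening: 0.0526
grasp_force: 30.5
```

Request:
{"fn": "play_rows", "kwargs": {
  "targets": [
    {"grip": 255, "linear": [0, 0, 0], "delta_rot": [0, 0, 0]},
    {"grip": 255, "linear": [0, 0, 0], "delta_rot": [0, 0, 0]},
    {"grip": 255, "linear": [0, 0, 1], "delta_rot": [0, 0, 0]},
    {"grip": 255, "linear": [0, 0, 2], "delta_rot": [0, 0, 0]}
  ]
}}

```text
time: 4.55
ee_pos: [0.6269, -0.023, 0.1578]
tcp_rot: [180.0, 0.1, 166.1]
wrist_force: [-0.1, 0.8, -1.0]
opening: 0.0521
grasp_force: 31.7
```

Request:
{"fn": "play_rows", "kwargs": {
  "targets": [
    {"grip": 255, "linear": [0, 0, 3], "delta_rot": [0, 0, 0]},
    {"grip": 255, "linear": [-1, 2, 5], "delta_rot": [0, 0, 0]},
    {"grip": 255, "linear": [-3, 6, 5], "delta_rot": [0, 0, 0]},
    {"grip": 255, "linear": [-4.5, 10, 5], "delta_rot": [0, 0, 0]},
    {"grip": 255, "linear": [-6.5, 14.5, 5], "delta_rot": [0, 0, 0]},
    {"grip": 255, "linear": [-8.5, 19, 5], "delta_rot": [0, 0, 0]},
    {"grip": 255, "linear": [-10.5, 23.5, 5], "delta_rot": [0, 0, 0]},
    {"grip": 255, "linear": [-12, 27, 5], "delta_rot": [0, 0, 0]},
    {"grip": 255, "linear": [-13, 29.5, 5], "delta_rot": [0, 0, 0]},
    {"grip": 255, "linear": [-13.2, 30.2, 5], "delta_rot": [0, 0, 0]}
  ]
}}

```text
time: 5.55
ee_pos: [0.4937, 0.2815, 0.2076]
tcp_rot: [179.9, 0.0, 166.3]
wrist_force: [0.2, 0.5, -1.3]
opening: 0.0526
grasp_force: 32.0
```

Request:
{"fn": "play_rows", "kwargs": {
  "targets": [
    {"grip": 255, "linear": [0, 0, -3], "delta_rot": [0, 0, 0]},
    {"grip": 255, "linear": [0, 0, -7], "delta_rot": [0, 0, 0]},
    {"grip": 255, "linear": [0, 0, -10], "delta_rot": [0, 0, 0]},
    {"grip": 255, "linear": [0, 0, -11.5], "delta_rot": [0, 0, 0]},
    {"grip": 255, "linear": [0, 0, -12], "delta_rot": [0, 0, 0]},
    {"grip": 255, "linear": [0, 0, -12], "delta_rot": [0, 0, 0]}
  ]
}}

```text
time: 6.15
ee_pos: [0.4952, 0.2789, 0.0871]
tcp_rot: [180.0, 0.0, 166.1]
wrist_force: [-0.6, 0.2, -0.8]
opening: 0.0525
grasp_force: 32.0
```

```bash
python3 - <<'E'
from h import *
o=bot.get_obs(); print(np.round(o['q'],1),o['ee_pos'],o['tcp_rot'],o['wrist_force'],o['time'])
p=bot.camera('scene'); save(p,'s1',(380,200,640,400),3)
E
```

```text
[29.4  7.  -3.6 79.3 -0.  43.3] [0.49516669 0.27885294 0.08710053] [1.79980372e+02 2.78911422e-02 1.66122269e+02] [-0.63067096  0.19808425 -0.78488375] 6.15
```

View pics/s1.png

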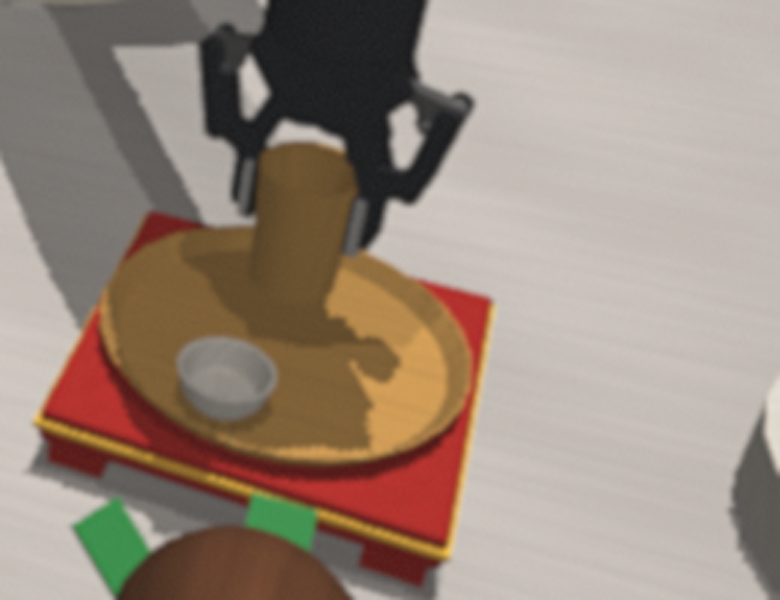

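The cup hangs upright just above the free half of the tray (crop 300,260), and the lamp (225,380) is clear. I'll lower it to contact.

Request:
{"fn": "play_rows", "kwargs": {
  "targets": [
    {"grip": 255, "linear": [0, 0, -0.4], "delta_rot": [0, 0, 0]},
    {"grip": 255, "linear": [0, 0, -0.8], "delta_rot": [0, 0, 0]},
    {"grip": 255, "linear": [0, 0, -1.1], "delta_rot": [0, 0, 0]},
    {"grip": 255, "linear": [0, 0, -1.3], "delta_rot": [0, 0, 0]},
    {"grip": 255, "linear": [0, 0, -1.3], "delta_rot": [0, 0, 0]}
  ]
}}

```text
time: 6.7
ee_pos: [0.4948, 0.2791, 0.0739]
tcp_rot: [180.0, 0.0, 166.1]
wrist_force: [-1.1, -1.1, 3.5]
opening: 0.0526
grasp_force: 32.0
```

Request:
{"fn": "play_rows", "kwargs": {
  "targets": [
    {"grip": 255, "linear": [0, 0, -0.1], "delta_rot": [0, 0, 0]},
    {"grip": 255, "linear": [0, 0, -0.2], "delta_rot": [0, 0, 0]},
    {"grip": 255, "linear": [0, 0, -0.2], "delta_rot": [0, 0, 0]}
  ]
}}

```text
time: 7.0
ee_pos: [0.4952, 0.2791, 0.0738]
tcp_rot: [179.9, 0.1, 166.1]
wrist_force: [-5.6, -4.0, 15.9]
opening: 0.0524
grasp_force: 32.1
```

The cup is standing on the tray (contact 16 N). I'll release it and retreat, then compute the tab approach and the opening arc.

Request:
{"fn": "play_rows", "kwargs": {
  "targets": [
    {"grip": 255, "linear": [0, 0, 0.2], "delta_rot": [0, 0, 0]},
    {"grip": 60, "linear": [0, 0, 0.2], "delta_rot": [0, 0, 0]},
    {"grip": 30, "linear": [0, 0, 0.2], "delta_rot": [0, 0, 0]},
    {"grip": 0, "linear": [0, 0, 0.2], "delta_rot": [0, 0, 0]},
    {"grip": 0, "linear": [0, 0, 0.2], "delta_rot": [0, 0, 0]},
    {"grip": 0, "linear": [0, 0, 3], "delta_rot": [0, 0, 0]},
    {"grip": 0, "linear": [0, 0, 7], "delta_rot": [0, 0, 0]},
    {"grip": 0, "linear": [0, 0, 12], "delta_rot": [0, 0, 0]},
    {"grip": 0, "linear": [0, 0, 14], "delta_rot": [0, 0, 0]},
    {"grip": 0, "linear": [0, 0, 14], "delta_rot": [0, 0, 0]}
  ]
}}

```text
time: 8.0
ee_pos: [0.4958, 0.2796, 0.215]
tcp_rot: [179.8, 0.2, 166.1]
wrist_force: [0.7, 0.5, 0.5]
opening: 0.0853
grasp_force: 0.0
```

```bash
cat > k.py <<'E'
from h import *
from scipy.spatial.transform import Rotation as Ro
Y=np.radians(8.8); X=np.array([np.cos(Y),np.sin(Y),0]); YA=np.array([-np.sin(Y),np.cos(Y),0])
LC=np.array([.594,.0112]); H=np.append(LC,.1)+.104*X       # hinge
def tool(al):  # tool orientation, pointing al deg below horizontal along case x
    return Ro.from_rotvec(YA*np.radians(al-90))*Ro.from_euler('xyz',[180,0,np.degrees(Y)+180],degrees=True)
def lidpt(phi,r,h=.004): # point r from hinge in the lid at phi deg, h above hinge plane along normal
    p=np.radians(phi); return H+r*(-np.cos(p)*X+np.array([0,0,np.sin(p)]))+h*(np.sin(p)*X+np.array([0,0,np.cos(p)]))
def pose(g,al,back=0): # TCP with grasp point at g
    R=tool(al); return g+R.apply([0,0,1])*(.019-back),R
def rel(a,b): # row to go from pose a to b
    return np.round((b[0]-a[0])*100,1).tolist(),np.round((b[1]*a[1].inv()).as_rotvec(),3).tolist()
def now():
    o=bot.get_obs(); return o['ee_pos'],Ro.from_euler('xyz',o['tcp_rot'],degrees=True)
E
python3 - <<'E'
from k import *
o=bot.get_obs(); print(o['q'].round(1),o['ee_pos'],o['time'])
n=now(); a=pose(lidpt(0,.196),45,.10); g=pose(lidpt(0,.196),45)
print('grip pt',lidpt(0,.196),'pre',a[0],g[0]); print('to pre',rel(n,a)); print('to grip',rel(a,g))
for f in (2,4,6,8,12,16,20,24,28,32,36,40,44,48,52,56,60): print(f,rel(g,pose(lidpt(f,.196),45+f)), pose(lidpt(f,.196),45+f)[0].round(3))
p=bot.camera('top'); C=cloud(p);Z=C[...,2]
m=(np.hypot(C[...,0]-.495,C[...,1]-.279)<.045)&(Z>.1)&(Z<.14); print('cup',m.sum(),cv2.minEnclosingCircle((C[m][:,:2]*1000).astype(np.float32)),Z[m].max())
E
```

```text
[29.4  7.  10.4 93.1 -0.  43.3] [0.49582093 0.27963473 0.21503775] 8.0
grip pt [ 0.50308299 -0.0028747   0.104     ] pre [ 0.44648157 -0.01163706  0.16127565] [ 0.51635987 -0.00081933  0.09056497]
to pre ([-4.9, -29.1, -5.4], [-0.038, -0.785, 0.373])
to grip ([7.0, 1.1, -7.1], [0.0, 0.0, 0.0])
2 ([-0.0, -0.0, 0.6], [-0.005, 0.034, -0.0]) [ 0.516 -0.001  0.097]
4 ([-0.0, -0.0, 1.3], [-0.011, 0.069, 0.0]) [ 0.516 -0.001  0.103]
6 ([0.0, 0.0, 1.9], [-0.016, 0.103, 0.0]) [ 0.516 -0.001  0.11 ]
8 ([0.0, 0.0, 2.5], [-0.021, 0.138, -0.0]) [ 0.517 -0.001  0.116]
12 ([0.2, 0.0, 3.8], [-0.032, 0.207, -0.0]) [ 0.518 -0.001  0.129]
16 ([0.4, 0.1, 5.1], [-0.043, 0.276, 0.0]) [ 0.521 -0.     0.141]
20 ([0.8, 0.1, 6.3], [-0.053, 0.345, -0.0]) [0.524 0.    0.154]
24 ([1.2, 0.2, 7.5], [-0.064, 0.414, 0.0]) [0.528 0.001 0.166]
28 ([1.7, 0.3, 8.7], [-0.075, 0.483, 0.0]) [0.533 0.002 0.177]
32 ([2.2, 0.3, 9.8], [-0.085, 0.552, 0.0]) [0.539 0.003 0.189]
36 ([2.9, 0.4, 10.9], [-0.096, 0.621, 0.0]) [0.545 0.004 0.2  ]
40 ([3.6, 0.6, 12.0], [-0.107, 0.69, -0.0]) [0.553 0.005 0.21 ]
44 ([4.4, 0.7, 12.9], [-0.117, 0.759, -0.0]) [0.561 0.006 0.22 ]
48 ([5.3, 0.8, 13.9], [-0.128, 0.828, 0.0]) [0.569 0.007 0.229]
52 ([6.2, 1.0, 14.7], [-0.139, 0.897, 0.0]) [0.578 0.009 0.238]
56 ([7.2, 1.1, 15.6], [-0.15, 0.966, 0.0]) [0.588 0.01  0.246]
60 ([8.2, 1.3, 16.3], [-0.16, 1.035, 0.0]) [0.598 0.012 0.253]
cup 160 ((494.54827880859375, 276.9286804199219), 27.348480224609375) 0.1209923941058727
```

Request:
{"fn": "play_rows", "kwargs": {
  "targets": [
    {"grip": 0, "linear": [-4.9, -29.1, 0], "delta_rot": [-0.038, -0.785, 0.373]},
    {"grip": 0, "linear": [-4.9, -29.1, 0], "delta_rot": [-0.038, -0.785, 0.373]},
    {"grip": 0, "linear": [-4.9, -29.1, 0], "delta_rot": [-0.038, -0.785, 0.373]},
    {"grip": 0, "linear": [-4.9, -29.1, -5.4], "delta_rot": [-0.038, -0.785, 0.373]},
    {"grip": 0, "linear": [-4.9, -29.1, -5.4], "delta_rot": [-0.038, -0.785, 0.373]},
    {"grip": 0, "linear": [-4.9, -29.1, -5.4], "delta_rot": [-0.038, -0.785, 0.373]},
    {"grip": 0, "linear": [-4.9, -29.1, -5.4], "delta_rot": [-0.038, -0.785, 0.373]},
    {"grip": 0, "linear": [-4.9, -29.1, -5.4], "delta_rot": [-0.038, -0.785, 0.373]},
    {"grip": 0, "linear": [-4.9, -29.1, -5.4], "delta_rot": [-0.038, -0.785, 0.373]},
    {"grip": 0, "linear": [-4.9, -29.1, -5.4], "delta_rot": [-0.038, -0.785, 0.373]}
  ]
}}

```text
time: 9.05
ee_pos: [0.4833, -0.0237, 0.1575]
tcp_rot: [179.2, 42.6, -171.6]
wrist_force: [-0.4, -0.6, -1.1]
opening: 0.0857
grasp_force: 0.0
```

```bash
python3 - <<'E'
from k import *
o=bot.get_obs(); print(o['q'].round(1),o['ee_pos'],o['tcp_rot'],o['time'])
g=pose(lidpt(0,.196),45); print(rel(now(),g))
w=bot.camera('wrist'); save(w,'w3')
print([(r['pixel'],r['conf']) for r in bot.pinpoint(w,'tab_grip')])
for r in bot.pinpoint(w,'tab_grip')[:1]: print(world(w,*r['pixel'],z=.108),world(w,*r['pixel']))
C=cloud(w); Z=C[...,2]; D=(C-lidpt(0,.196,.008)); x,y=D@X,D@YA
m=(abs(Z-.108)<.006)&(abs(x)<.02)&(abs(y)<.03)&(w['range_z']>0); print(m.sum(), np.percentile(x[m],[1,99]),np.percentile(y[m],[1,50,99]),np.median(Z[m]))
E
```

```text
[-10.8 -48.5 -48.3  49.4  13.7 -14.5] [ 0.48330224 -0.02367821  0.15748034] [ 179.21047966   42.60839246 -171.5579496 ] 9.05
([3.3, 2.3, -6.7], [-0.004, -0.043, -0.003])
[([347.5, 223.4], 0.7)]
[ 0.4942522  -0.00441117  0.108     ] [ 0.49458928 -0.00431995  0.10778068]
1163 [-0.01441072  0.01927534] [-0.00684905  0.00074464  0.00875287] 0.10741682070091202
```

View pics/w3.png

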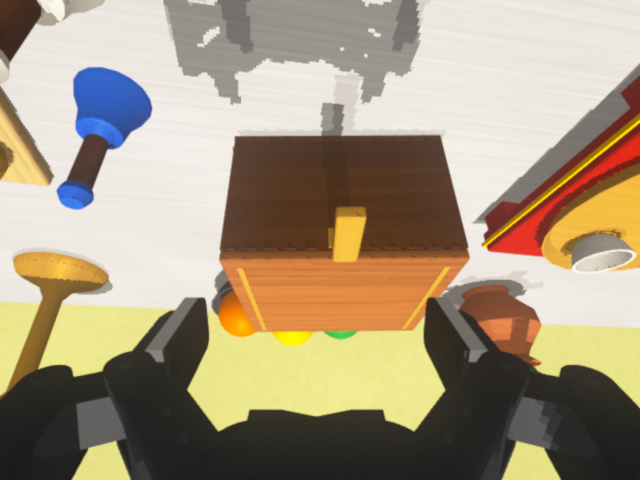

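The tab is in view at (348,235), centred in front of the open fingers, but joint 2 is at its limit with this flat tilt. I'll use a steeper tool, 60° below horizontal.

```bash
python3 - <<'E'
from k import *
t=pose(lidpt(0,.196),60,.09); print(t[0]); print('from actual',rel(now(),t)); print('from cmd',rel(pose(lidpt(0,.196),45,.10),t))
E
```

```text
[ 0.46800088 -0.00830569  0.1654878 ]
from actual ([-1.6, 1.2, 0.5], [-0.044, 0.219, -0.009])
from cmd ([2.2, 0.3, 0.4], [-0.04, 0.259, -0.0])
```

Request:
{"fn": "play_rows", "kwargs": {
  "targets": [
    {"grip": 0, "linear": [0, 0.5, 0.5], "delta_rot": [-0.04, 0.23, -0.005]},
    {"grip": 0, "linear": [0, 0.5, 0.5], "delta_rot": [-0.04, 0.23, -0.005]},
    {"grip": 0, "linear": [0, 0.5, 0.5], "delta_rot": [-0.04, 0.23, -0.005]},
    {"grip": 0, "linear": [0, 0.5, 0.5], "delta_rot": [-0.04, 0.23, -0.005]}
  ]
}}

```text
time: 9.6
ee_pos: [0.4845, -0.0152, 0.1646]
tcp_rot: [179.6, 29.4, -171.1]
wrist_force: [-0.0, 0.1, -0.2]
opening: 0.0852
grasp_force: 0.0
```

```bash
python3 - <<'E'
from k import *
o=bot.get_obs(); print(o['q'].round(1),o['ee_pos'],o['tcp_rot'],o['time'])
g=pose(lidpt(0,.196),60); t=pose(lidpt(0,.196),60,.03); print(rel(now(),t)); print(rel(t,g))
for f in (1,2,3,4,5,6,8,12,16,20,24,28,32,36,40,44): print(f,rel(g,pose(lidpt(f,.196),60+f)))
E
```

```text
[ -6.4 -34.7 -34.9  61.3   7.8 -13.4] [ 0.48445161 -0.01524936  0.16464592] [ 179.60810191   29.43518559 -171.14320248] 9.6
([1.3, 1.2, -5.1], [-0.004, -0.011, -0.004])
([1.5, 0.2, -2.6], [0.0, 0.0, 0.0])
1 ([-0.0, -0.0, 0.3], [-0.003, 0.017, 0.0])
2 ([-0.0, -0.0, 0.7], [-0.005, 0.034, 0.0])
3 ([-0.0, -0.0, 1.0], [-0.008, 0.052, 0.0])
4 ([-0.0, -0.0, 1.3], [-0.011, 0.069, 0.0])
5 ([-0.0, -0.0, 1.6], [-0.013, 0.086, 0.0])
6 ([-0.0, -0.0, 2.0], [-0.016, 0.103, 0.0])
8 ([0.0, 0.0, 2.6], [-0.021, 0.138, 0.0])
12 ([0.1, 0.0, 3.9], [-0.032, 0.207, 0.0])
16 ([0.4, 0.1, 5.2], [-0.043, 0.276, 0.0])
20 ([0.7, 0.1, 6.5], [-0.053, 0.345, -0.0])
24 ([1.1, 0.2, 7.7], [-0.064, 0.414, 0.0])
28 ([1.6, 0.2, 8.9], [-0.075, 0.483, 0.0])
32 ([2.1, 0.3, 10.1], [-0.085, 0.552, 0.0])
36 ([2.8, 0.4, 11.2], [-0.096, 0.621, 0.0])
40 ([3.5, 0.5, 12.3], [-0.107, 0.69, 0.0])
44 ([4.3, 0.7, 13.3], [-0.117, 0.759, 0.0])
```

Request:
{"fn": "play_rows", "kwargs": {
  "targets": [
    {"grip": 0, "linear": [1.3, 1.3, -2], "delta_rot": [-0.004, -0.011, -0.004]},
    {"grip": 0, "linear": [1.3, 1.3, -5.1], "delta_rot": [-0.004, -0.011, -0.004]},
    {"grip": 0, "linear": [2.1, 1.4, -6.5], "delta_rot": [-0.004, -0.011, -0.004]},
    {"grip": 0, "linear": [2.8, 1.5, -7.7], "delta_rot": [-0.004, -0.011, -0.004]},
    {"grip": 0, "linear": [2.8, 1.5, -7.7], "delta_rot": [-0.004, -0.011, -0.004]}
  ]
}}

```text
time: 10.1
ee_pos: [0.5108, -0.0013, 0.0855]
tcp_rot: [180.0, 29.9, -171.3]
wrist_force: [0.5, 0.8, 0.2]
opening: 0.0852
grasp_force: 0.0
```

Request:
{"fn": "play_rows", "kwargs": {
  "targets": [
    {"grip": 255, "linear": [0, 0, 0], "delta_rot": [0, 0, 0]},
    {"grip": 255, "linear": [0, 0, 0], "delta_rot": [0, 0, 0]},
    {"grip": 255, "linear": [0, 0, 0], "delta_rot": [0, 0, 0]},
    {"grip": 255, "linear": [0, 0, 0], "delta_rot": [0, 0, 0]},
    {"grip": 255, "linear": [0, 0, 0], "delta_rot": [0, 0, 0]},
    {"grip": 255, "linear": [0, 0, 0], "delta_rot": [0, 0, 0]},
    {"grip": 255, "linear": [0, 0, 0], "delta_rot": [0, 0, 0]},
    {"grip": 255, "linear": [0, 0, 0], "delta_rot": [0, 0, 0]}
  ],
  "force": 45
}}

```text
time: 10.9
ee_pos: [0.5119, -0.0006, 0.0885]
tcp_rot: [179.8, 30.0, -171.3]
wrist_force: [-6.9, 9.0, 5.3]
opening: 0.0151
grasp_force: 44.2
```

The tab is gripped (15 mm opening). I'll lift the lid along its arc to 44°.

Request:
{"fn": "play_rows", "kwargs": {
  "targets": [
    {"grip": 255, "linear": [0, 0, 0.7], "delta_rot": [-0.005, 0.034, 0]},
    {"grip": 255, "linear": [0, 0, 1.3], "delta_rot": [-0.011, 0.069, 0]},
    {"grip": 255, "linear": [0, 0, 2], "delta_rot": [-0.016, 0.103, 0]},
    {"grip": 255, "linear": [0, 0, 2.6], "delta_rot": [-0.021, 0.138, 0]},
    {"grip": 255, "linear": [0.1, 0, 3.9], "delta_rot": [-0.032, 0.207, 0]},
    {"grip": 255, "linear": [0.4, 0.1, 5.2], "delta_rot": [-0.043, 0.276, 0]},
    {"grip": 255, "linear": [0.7, 0.1, 6.5], "delta_rot": [-0.053, 0.345, 0]},
    {"grip": 255, "linear": [1.1, 0.2, 7.7], "delta_rot": [-0.064, 0.414, 0]},
    {"grip": 255, "linear": [1.6, 0.2, 8.9], "delta_rot": [-0.075, 0.483, 0]},
    {"grip": 255, "linear": [1.6, 0.2, 8.9], "delta_rot": [-0.075, 0.483, 0]}
  ]
}}

```text
time: 11.9
ee_pos: [0.5279, 0.0018, 0.1772]
tcp_rot: [179.9, 1.6, -171.3]
wrist_force: [-11.3, 9.5, 6.9]
opening: 0.0148
grasp_force: 48.5
```

```bash
python3 - <<'E'
from k import *
o=bot.get_obs(); print(o['q'].round(1),o['ee_pos'],o['tcp_rot'],o['time'])
n=now(); gp=n[0]-n[1].apply([0,0,.019]); d=gp-H; print('phi,r',np.degrees(np.arctan2(d[2],-d@X)),np.hypot(d[2],d@X),d@YA)
for f,al in ((32,92),(36,94),(40,96),(44,97),(48,98),(52,98),(56,98),(60,98),(65,98),(70,98),(75,98),(80,98),(85,98),(90,98),(95,98),(100,98),(105,98)):
  t=pose(lidpt(f,.196),al); print(f,al,rel(n,t),t[0].round(3))
E
```

```text
[-0.  -0.5 -1.6 87.3  0.4 -8.7] [0.52785228 0.00180502 0.17719132] [ 179.87379835    1.63804358 -171.25514056] 11.9
phi,r 29.30677623923773 0.19649916570951062 0.0007939500847469369
32 92 ([0.6, 0.0, 1.1], [-0.012, 0.062, 0.001]) [0.534 0.002 0.188]
36 94 ([1.3, 0.1, 2.2], [-0.017, 0.097, 0.001]) [0.541 0.003 0.199]
40 96 ([2.1, 0.2, 3.3], [-0.023, 0.131, 0.001]) [0.549 0.004 0.21 ]
44 97 ([3.0, 0.4, 4.3], [-0.025, 0.149, 0.001]) [0.558 0.006 0.22 ]
48 98 ([4.0, 0.5, 5.2], [-0.028, 0.166, 0.001]) [0.567 0.007 0.23 ]
52 98 ([5.0, 0.7, 6.1], [-0.028, 0.166, 0.001]) [0.578 0.009 0.238]
56 98 ([6.1, 0.9, 6.9], [-0.028, 0.166, 0.001]) [0.589 0.01  0.246]
60 98 ([7.3, 1.0, 7.6], [-0.028, 0.166, 0.001]) [0.601 0.012 0.253]
65 98 ([8.8, 1.3, 8.3], [-0.028, 0.166, 0.001]) [0.616 0.015 0.261]
70 98 ([10.4, 1.5, 9.0], [-0.028, 0.166, 0.001]) [0.632 0.017 0.267]
75 98 ([12.0, 1.8, 9.4], [-0.028, 0.166, 0.001]) [0.648 0.02  0.272]
80 98 ([13.7, 2.0, 9.8], [-0.028, 0.166, 0.001]) [0.664 0.022 0.275]
85 98 ([15.3, 2.3, 10.0], [-0.028, 0.166, 0.001]) [0.681 0.025 0.277]
90 98 ([17.0, 2.6, 10.0], [-0.028, 0.166, 0.001]) [0.698 0.027 0.277]
95 98 ([18.7, 2.8, 9.9], [-0.028, 0.166, 0.001]) [0.715 0.03  0.276]
100 98 ([20.4, 3.1, 9.6], [-0.028, 0.166, 0.001]) [0.732 0.033 0.274]
105 98 ([22.0, 3.3, 9.2], [-0.028, 0.166, 0.001]) [0.748 0.035 0.269]
```

```bash
python3 - <<'E'
from k import *
n=now()
for f,al in ((33,88),(37,88),(41,88),(46,88),(51,88),(56,88),(61,88),(66,88),(71,88),(76,86),(81,84),(86,81),(91,78),(95,76),(99,74),(103,72),(106,70),(108,69)):
  t=pose(lidpt(f,.196),al); print(f,al,rel(n,t))
E
```

```text
33 88 ([0.9, 0.1, 1.4], [-0.001, -0.007, 0.001])
37 88 ([1.7, 0.2, 2.5], [-0.001, -0.007, 0.001])
41 88 ([2.6, 0.3, 3.5], [-0.001, -0.007, 0.001])
46 88 ([3.8, 0.5, 4.8], [-0.001, -0.007, 0.001])
51 88 ([5.1, 0.7, 5.9], [-0.001, -0.007, 0.001])
56 88 ([6.5, 0.9, 6.9], [-0.001, -0.007, 0.001])
61 88 ([7.9, 1.1, 7.7], [-0.001, -0.007, 0.001])
66 88 ([9.4, 1.4, 8.5], [-0.001, -0.007, 0.001])
71 88 ([11.0, 1.6, 9.0], [-0.001, -0.007, 0.001])
76 86 ([12.7, 1.9, 9.5], [0.004, -0.041, 0.001])
81 84 ([14.4, 2.2, 9.8], [0.009, -0.076, 0.001])
86 81 ([16.2, 2.4, 10.0], [0.017, -0.127, 0.001])
91 78 ([18.0, 2.7, 10.0], [0.025, -0.179, 0.001])
95 76 ([19.4, 2.9, 9.9], [0.031, -0.214, 0.001])
99 74 ([20.8, 3.1, 9.8], [0.036, -0.248, 0.001])
103 72 ([22.2, 3.4, 9.5], [0.041, -0.283, 0.001])
106 70 ([23.3, 3.5, 9.2], [0.047, -0.317, 0.001])
108 69 ([23.9, 3.6, 9.0], [0.049, -0.334, 0.001])
```

Request:
{"fn": "play_rows", "kwargs": {
  "targets": [
    {"grip": 255, "linear": [0.9, 0.1, 1.4], "delta_rot": [0, 0, 0]},
    {"grip": 255, "linear": [1.7, 0.2, 2.5], "delta_rot": [0, 0, 0]},
    {"grip": 255, "linear": [2.6, 0.3, 3.5], "delta_rot": [0, 0, 0]},
    {"grip": 255, "linear": [3.8, 0.5, 4.8], "delta_rot": [0, 0, 0]},
    {"grip": 255, "linear": [3.8, 0.5, 4.8], "delta_rot": [0, 0, 0]}
  ],
  "force": 28
}}

```text
time: 12.4
ee_pos: [0.5667, 0.0077, 0.2252]
tcp_rot: [179.8, 2.0, -171.2]
wrist_force: [-2.2, 13.6, -0.2]
opening: 0.0151
grasp_force: 48.2
```

```bash
cat > st.py <<'E'
from k import *
o=bot.get_obs(); print(o['q'].round(1),o['ee_pos'],o['tcp_rot'].round(1),o['torque'].round(2),o['time'])
n=now(); gp=n[0]-n[1].apply([0,0,.019]); d=gp-H; print('phi,r,y',np.degrees(np.arctan2(d[2],-d@X)),np.hypot(d[2],d@X),d@YA)
E
python3 st.py
```

```text
[ 0.5  5.2  9.6 92.5  0.5 -8.2] [0.56671504 0.00769909 0.22515695] [ 179.8    2.  -171.2] [2.63 0.81 0.01] 12.4
phi,r,y 47.48489894326244 0.19555783649032293 0.0006526187151006751
```

Request:
{"fn": "play_rows", "kwargs": {
  "targets": [
    {"grip": 255, "linear": [1.3, 0.3, 1.1], "delta_rot": [0, 0, 0]},
    {"grip": 255, "linear": [2.7, 0.5, 2.1], "delta_rot": [0, 0, 0]},
    {"grip": 255, "linear": [4.1, 0.7, 2.9], "delta_rot": [0, 0, 0]},
    {"grip": 255, "linear": [5.6, 1.0, 3.7], "delta_rot": [0, 0, 0]},
    {"grip": 255, "linear": [7.2, 1.2, 4.2], "delta_rot": [0, 0, 0]},
    {"grip": 255, "linear": [8.9, 1.5, 4.7], "delta_rot": [0.005, -0.034, 0]},
    {"grip": 255, "linear": [10.6, 1.8, 5.0], "delta_rot": [0.01, -0.069, 0]},
    {"grip": 255, "linear": [10.6, 1.8, 5.0], "delta_rot": [0.01, -0.069, 0]}
  ]
}}

```text
time: 13.2
ee_pos: [0.6729, 0.0244, 0.2741]
tcp_rot: [-180.0, 6.0, -171.3]
wrist_force: [1.2, 5.6, -3.1]
opening: 0.0153
grasp_force: 50.7
```

```bash
python3 st.py
```

```text
[ 1.8 17.8 29.5 95.8  0.7 -6.9] [0.67291104 0.02438303 0.27412297] [-180.     6.  -171.3] [ 1.11 -0.04  0.05] 13.2
phi,r,y 82.33298959476267 0.19476032038599658 0.0009616308286837305
```

Going well. I'll continue from 81° to about 106°.

Request:
{"fn": "play_rows", "kwargs": {
  "targets": [
    {"grip": 255, "linear": [1.8, 0.2, 0.2], "delta_rot": [0.008, -0.051, 0]},
    {"grip": 255, "linear": [3.6, 0.5, 0.2], "delta_rot": [0.016, -0.103, 0]},
    {"grip": 255, "linear": [5.0, 0.7, 0.1], "delta_rot": [0.022, -0.138, 0]},
    {"grip": 255, "linear": [6.4, 0.9, 0], "delta_rot": [0.027, -0.172, 0]},
    {"grip": 255, "linear": [7.8, 1.2, -0.3], "delta_rot": [0.032, -0.207, 0]},
    {"grip": 255, "linear": [8.9, 1.3, -0.6], "delta_rot": [0.038, -0.241, 0]},
    {"grip": 255, "linear": [8.9, 1.3, -0.6], "delta_rot": [0.038, -0.241, 0]}
  ]
}}

```text
time: 13.9
ee_pos: [0.7616, 0.0381, 0.269]
tcp_rot: [179.9, 20.1, -171.3]
wrist_force: [0.0, 8.7, 1.4]
opening: 0.015
grasp_force: 48.2
```

```bash
python3 st.py
```

```text
[ 2.  14.8 22.5 77.9  2.4 -6.4] [0.76158652 0.03806763 0.2690107 ] [ 179.9   20.1 -171.3] [1.39 0.54 0.49] 13.9
phi,r,y 107.57943414134492 0.1960093475134177 0.0008840200665284107
```

The lid is at about 106° (1.86 rad). I'll release it, retreat and go above the bell.

Request:
{"fn": "play_rows", "kwargs": {
  "targets": [
    {"grip": 120, "linear": [0, 0, 0], "delta_rot": [0, 0, 0]},
    {"grip": 0, "linear": [0, 0, 0], "delta_rot": [0, 0, 0]},
    {"grip": 0, "linear": [0, 0, 0], "delta_rot": [0, 0, 0]},
    {"grip": 0, "linear": [0, 0, 0], "delta_rot": [0, 0, 0]},
    {"grip": 0, "linear": [-1, -0.2, 2.8], "delta_rot": [0, 0, 0]},
    {"grip": 0, "linear": [-2.5, -0.4, 6.5], "delta_rot": [0, 0, 0]},
    {"grip": 0, "linear": [-5, -0.8, 9], "delta_rot": [0, 0, 0]},
    {"grip": 0, "linear": [-9, -2, 9], "delta_rot": [-0.053, 0.345, 0]},
    {"grip": 0, "linear": [-12, -6, 9], "delta_rot": [-0.053, 0.345, 0]},
    {"grip": 0, "linear": [-15, -10, 9], "delta_rot": [-0.053, 0.345, 0]}
  ]
}}

```text
time: 14.9
ee_pos: [0.6128, -0.0644, 0.355]
tcp_rot: [180.0, -0.7, -171.2]
wrist_force: [0.4, -0.8, -2.4]
opening: 0.0857
grasp_force: 0.0
```

```bash
python3 - <<'E'
from k import *
exec(open('st.py').read())
print(rel(n,(np.array([.448,-.267,.20]),tool(90))))
E
```

```text
[-5.900e+00  2.190e+01  4.470e+01  1.135e+02 -1.000e-01 -1.470e+01] [ 0.6128034  -0.06444483  0.35498522] [ 180.    -0.7 -171.2] [-0.12 -0.05  0.03] 14.9
phi,r,y 70.54633960081067 0.2905724211738451 -0.0776420730646388
([-16.5, -20.3, -15.5], [0.001, -0.011, 0.0])
```

Request:
{"fn": "play_rows", "kwargs": {
  "targets": [
    {"grip": 120, "linear": [-16.5, -20.3, -15.5], "delta_rot": [0, -0.011, 0]},
    {"grip": 120, "linear": [-16.5, -20.3, -15.5], "delta_rot": [0, -0.011, 0]},
    {"grip": 120, "linear": [-16.5, -20.3, -15.5], "delta_rot": [0, -0.011, 0]},
    {"grip": 120, "linear": [-16.5, -20.3, -15.5], "delta_rot": [0, -0.011, 0]},
    {"grip": 120, "linear": [-16.5, -20.3, -15.5], "delta_rot": [0, -0.011, 0]},
    {"grip": 120, "linear": [-16.5, -20.3, -15.5], "delta_rot": [0, -0.011, 0]},
    {"grip": 120, "linear": [-16.5, -20.3, -15.5], "delta_rot": [0, -0.011, 0]},
    {"grip": 120, "linear": [-16.5, -20.3, -15.5], "delta_rot": [0, -0.011, 0]}
  ]
}}

```text
time: 15.7
ee_pos: [0.445, -0.2678, 0.2034]
tcp_rot: [-179.9, 0.5, -171.5]
wrist_force: [0.7, 0.1, 0.6]
opening: 0.045
grasp_force: 0.0
```

```bash
python3 - <<'E'
from k import *
exec(open('st.py').read()); print(o['opening'])
w=bot.camera('wrist'); save(w,'w4'); C=cloud(w); Z=C[...,2]; ok=(w['range_z']>0)&(np.hypot(C[...,0]-.448,C[...,1]+.267)<.03)
for lo,hi in((.02,.04),(.085,.12)):
  m=ok&(Z>lo)&(Z<hi); print(lo,m.sum())
  if m.sum()>3: print(cv2.minEnclosingCircle((C[m][:,:2]*1000).astype(np.float32)), Z[m].max())
E
```

```text
[-31.2  -0.2   1.6  91.3   0.2 -39.7] [ 0.44497236 -0.26783712  0.20339058] [-179.9    0.5 -171.5] [ 0.05  0.02 -0.  ] 15.7
phi,r,y 22.591772234927117 0.31858808697496915 -0.252905707632469
0.04496014691394895
0.02 762
((448.5950927734375, -267.56622314453125), 21.606510162353516) 0.03996240535041928
0.085 510
((448.4919128417969, -267.4304504394531), 9.321037292480469) 0.10268266820666064
```

View pics/w4.png

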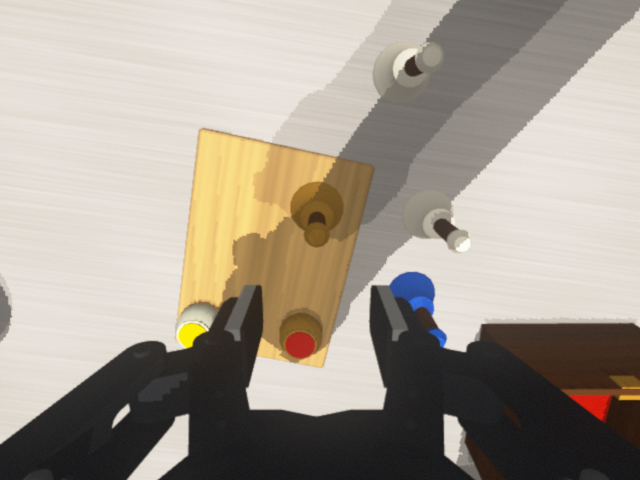

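The brass bell is at (316,210) between the fingers' lines and measures (0.4485, −0.2674). The case is open at the lower right. I'll descend, settle and check.

Request:
{"fn": "play_rows", "kwargs": {
  "targets": [
    {"grip": 120, "linear": [0, 0, -3], "delta_rot": [0, 0, 0]},
    {"grip": 120, "linear": [0, 0, -6], "delta_rot": [0, 0, 0]},
    {"grip": 120, "linear": [0, 0, -8], "delta_rot": [0, 0, 0]},
    {"grip": 120, "linear": [0, 0, -8], "delta_rot": [0, 0, 0]},
    {"grip": 120, "linear": [0, 0, -8], "delta_rot": [0, 0, 0]}
  ]
}}

```text
time: 16.25
ee_pos: [0.4472, -0.2664, 0.1253]
tcp_rot: [-179.8, 0.6, -171.3]
wrist_force: [-0.1, -0.3, 0.7]
opening: 0.0451
grasp_force: 0.0
```

Request:
{"fn": "play_rows", "kwargs": {
  "targets": [
    {"grip": 120, "linear": [0.1, -0.1, -3], "delta_rot": [0, -0.01, 0]},
    {"grip": 120, "linear": [0.1, -0.1, -5.5], "delta_rot": [0, -0.01, 0]},
    {"grip": 120, "linear": [0.1, -0.1, -6.9], "delta_rot": [0, -0.01, 0]},
    {"grip": 120, "linear": [0.1, -0.1, -6.9], "delta_rot": [0, -0.01, 0]}
  ]
}}

```text
time: 16.65
ee_pos: [0.4471, -0.2676, 0.0545]
tcp_rot: [-179.8, 1.1, -171.3]
wrist_force: [0.3, 0.4, 0.2]
opening: 0.0453
grasp_force: 0.0
```

Request:
{"fn": "play_rows", "kwargs": {
  "targets": [
    {"grip": 255, "linear": [0, 0, 0], "delta_rot": [0, 0, 0]},
    {"grip": 255, "linear": [0, 0, 0], "delta_rot": [0, 0, 0]},
    {"grip": 255, "linear": [0, 0, 0], "delta_rot": [0, 0, 0]},
    {"grip": 255, "linear": [0, 0, 0], "delta_rot": [0, 0, 0]},
    {"grip": 255, "linear": [0, 0, 0], "delta_rot": [0, 0, 0]},
    {"grip": 255, "linear": [0, 0, 0], "delta_rot": [0, 0, 0]}
  ],
  "force": 30
}}

```text
time: 17.25
ee_pos: [0.448, -0.2683, 0.0567]
tcp_rot: [-179.7, 1.3, -171.3]
wrist_force: [0.5, 2.1, 6.5]
opening: 0.0149
grasp_force: 27.0
```

Request:
{"fn": "play_rows", "kwargs": {
  "targets": [
    {"grip": 255, "linear": [0, 0, 1], "delta_rot": [0, 0, 0]},
    {"grip": 255, "linear": [0, 0, 3], "delta_rot": [0, 0, 0]},
    {"grip": 255, "linear": [0, 0, 6], "delta_rot": [0, 0, 0]},
    {"grip": 255, "linear": [0, 0, 10], "delta_rot": [0, 0, 0]},
    {"grip": 255, "linear": [0, 0, 14], "delta_rot": [0, 0, 0]},
    {"grip": 255, "linear": [0, 0, 16], "delta_rot": [0, 0, 0]},
    {"grip": 255, "linear": [0, 0, 16], "delta_rot": [0, 0, 0]}
  ]
}}

```text
time: 17.95
ee_pos: [0.448, -0.2687, 0.219]
tcp_rot: [-179.5, 1.4, -171.4]
wrist_force: [-0.4, 1.3, -1.2]
opening: 0.0148
grasp_force: 28.6
```

```bash
python3 - <<'E'
from k import *
exec(open('st.py').read())
fl=H-.08*X; fl[2]=.006; print('floor',fl); print(rel(n,(np.array([fl[0],fl[1],.20]),tool(90))))
p=bot.camera('top'); save(p,'t2'); C=cloud(p);Z=C[...,2]
# case rim from top (red floor)
hsv=cv2.cvtColor(p['color'],cv2.COLOR_RGB2HSV); D=C-fl; m=(hsv[...,1]>150)&((hsv[...,0]<6)|(hsv[...,0]>174))&(np.hypot(D[...,0],D[...,1])<.11)&(Z<.03)
print('red',m.sum(), np.median(Z[m]) if m.any() else 0, cv2.minAreaRect((C[m][:,:2]*1000).astype(np.float32)))
E
```

```text
[-31.2  -0.5   3.1  92.2   0.5 -39.9] [ 0.44804316 -0.26865363  0.21901245] [-179.5    1.4 -171.4] [0.01 0.04 0.  ] 17.95
phi,r,y 25.333231206351105 0.32253298725127394 -0.2540698304187847
floor [0.61771748 0.01487166 0.006     ]
([17.0, 28.4, -1.9], [0.005, 0.025, 0.003])
red 5315 0.007489010838829913 ((622.3229370117188, 14.792366027832031), (137.176513671875, 148.45169067382812), 8.848713874816895)
```

View pics/t2.png

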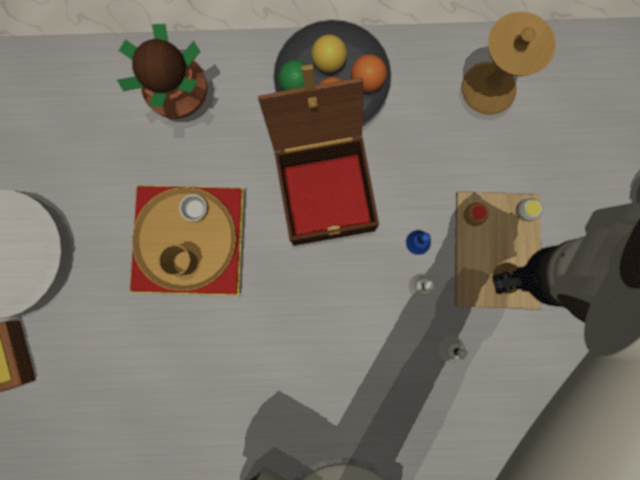

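The top view shows the lid standing open (315,115), the red floor clear (327,195), the cup on the tray (180,260) and the bell held (508,282). I'll carry the bell over the case and lower it.

Request:
{"fn": "play_rows", "kwargs": {
  "targets": [
    {"grip": 255, "linear": [1.5, 2.5, 0], "delta_rot": [0, 0, 0]},
    {"grip": 255, "linear": [4, 6.5, 0], "delta_rot": [0, 0, 0]},
    {"grip": 255, "linear": [6.5, 10.8, 0], "delta_rot": [0, 0, 0]},
    {"grip": 255, "linear": [9, 15, 0], "delta_rot": [0, 0, 0]},
    {"grip": 255, "linear": [11.5, 19.2, 0], "delta_rot": [0, 0, 0]},
    {"grip": 255, "linear": [14, 23.4, 0], "delta_rot": [0, 0, 0]},
    {"grip": 255, "linear": [15.8, 26.4, -0.5], "delta_rot": [0, 0, 0]},
    {"grip": 255, "linear": [16.7, 28, -1], "delta_rot": [0, 0, 0]},
    {"grip": 255, "linear": [17, 28.4, -1.9], "delta_rot": [0, 0, 0]},
    {"grip": 255, "linear": [17, 28.4, -1.9], "delta_rot": [0, 0, 0]}
  ]
}}

```text
time: 19.0
ee_pos: [0.6162, 0.0158, 0.1933]
tcp_rot: [-179.7, 0.9, -171.3]
wrist_force: [-1.0, -1.1, -1.4]
opening: 0.015
grasp_force: 28.5
```

Request:
{"fn": "play_rows", "kwargs": {
  "targets": [
    {"grip": 255, "linear": [0, 0, -2], "delta_rot": [0, 0, 0]},
    {"grip": 255, "linear": [0, 0, -5], "delta_rot": [0, 0, 0]},
    {"grip": 255, "linear": [0, 0, -8], "delta_rot": [0, 0, 0]},
    {"grip": 255, "linear": [0, 0, -11], "delta_rot": [0, 0, 0]},
    {"grip": 255, "linear": [0, 0, -13], "delta_rot": [0, 0, 0]},
    {"grip": 255, "linear": [0, 0, -13.6], "delta_rot": [0, 0, 0]},
    {"grip": 255, "linear": [0, 0, -13.6], "delta_rot": [0, 0, 0]}
  ]
}}

```text
time: 19.7
ee_pos: [0.6163, 0.0148, 0.0596]
tcp_rot: [-179.7, 1.1, -171.4]
wrist_force: [-0.0, 0.2, -0.5]
opening: 0.0153
grasp_force: 28.5
```

Request:
{"fn": "play_rows", "kwargs": {
  "targets": [
    {"grip": 255, "linear": [0, 0, -0.3], "delta_rot": [0, 0, 0]},
    {"grip": 255, "linear": [0, 0, -0.6], "delta_rot": [0, 0, 0]},
    {"grip": 255, "linear": [0, 0, -0.8], "delta_rot": [0, 0, 0]},
    {"grip": 255, "linear": [0, 0, -0.8], "delta_rot": [0, 0, 0]}
  ]
}}

```text
time: 20.1
ee_pos: [0.6171, 0.016, 0.052]
tcp_rot: [-179.7, 1.2, -171.3]
wrist_force: [-0.8, -0.9, -0.7]
opening: 0.0155
grasp_force: 28.5
```

Request:
{"fn": "play_rows", "kwargs": {
  "targets": [
    {"grip": 255, "linear": [0, 0, -0.1], "delta_rot": [0, 0, 0]},
    {"grip": 255, "linear": [0, 0, -0.2], "delta_rot": [0, 0, 0]},
    {"grip": 255, "linear": [0, 0, -0.2], "delta_rot": [0, 0, 0]}
  ]
}}

```text
time: 20.4
ee_pos: [0.6176, 0.0162, 0.0509]
tcp_rot: [-179.7, 1.2, -171.3]
wrist_force: [-2.1, 0.4, 3.8]
opening: 0.0151
grasp_force: 27.6
```

The bell has touched down. I'll release it, rise and look.

Request:
{"fn": "play_rows", "kwargs": {
  "targets": [
    {"grip": 210, "linear": [0, 0, 0], "delta_rot": [0, 0, 0]},
    {"grip": 180, "linear": [0, 0, 0], "delta_rot": [0, 0, 0]},
    {"grip": 120, "linear": [0, 0, 0], "delta_rot": [0, 0, 0]},
    {"grip": 120, "linear": [0, 0, 0], "delta_rot": [0, 0, 0]},
    {"grip": 120, "linear": [0, 0, 3], "delta_rot": [0, 0, 0]},
    {"grip": 120, "linear": [0, 0, 7], "delta_rot": [0, 0, 0]},
    {"grip": 0, "linear": [0, 0, 12], "delta_rot": [0, 0, 0]},
    {"grip": 0, "linear": [-3, 0, 17], "delta_rot": [0, 0, 0]},
    {"grip": 0, "linear": [-7, -1, 20], "delta_rot": [0, 0, 0]},
    {"grip": 0, "linear": [-7, -1, 20], "delta_rot": [0, 0, 0]}
  ]
}}

```text
time: 21.4
ee_pos: [0.5458, 0.0056, 0.2553]
tcp_rot: [-179.7, 1.5, -171.4]
wrist_force: [1.0, -0.6, 1.1]
opening: 0.0856
grasp_force: 0.0
```

```bash
python3 - <<'E'
from k import *
exec(open('st.py').read())
w=bot.camera('wrist'); save(w,'w5'); C=cloud(w); Z=C[...,2]; fl=H-.08*X
D=C-fl; ok=(w['range_z']>0)&(np.hypot(D[...,0],D[...,1])<.04)
for lo,hi in((.015,.04),(.08,.11)):
  m=ok&(Z>lo)&(Z<hi); print(lo,m.sum())
  if m.sum()>3: print(cv2.minEnclosingCircle((C[m][:,:2]*1000).astype(np.float32)), Z[m].max())
# lid plane from wrist/scene
s=bot.camera('scene'); C=cloud(s); D=C-H; x,y,z=D@X,D@YA,D[...,2]
m=(s['range_z']>0)&(abs(y)<.075)&(z>.03)&(z<.15)&(x>-.03)&(x<.12); A=np.polyfit(z[m],x[m],1); print('lid back face',m.sum(),np.degrees(np.arctan(A[0]))+90,A)
for f in (106,):
  a=pose(lidpt(f,.196),70,.09); g=pose(lidpt(f,.196),70); print('pre',a[0],rel(n,a),'grip',rel(a,g))
E
```

```text
[ 0.6  3.4 11.1 96.1 -0.1 -8. ] [0.54578622 0.00558567 0.25532988] [-179.7    1.5 -171.4] [ 0.03 -0.    0.03] 21.4
phi,r,y 48.72606303862336 0.2319468393365939 0.0019375410473821753
0.015 665
((616.4522094726562, 16.642803192138672), 21.446462631225586) 0.039982479380496094
0.08 299
((616.9288940429688, 16.919937133789062), 9.41486930847168) 0.0958572232879985
lid back face 6168 103.51307548446076 [0.24032014 0.0055944 ]
pre [0.72996692 0.03224879 0.35402292] ([18.4, 2.7, 9.9], [0.054, -0.318, 0.004]) grip ([3.0, 0.5, -8.5], [0.0, 0.0, 0.0])
```

View pics/w5.png

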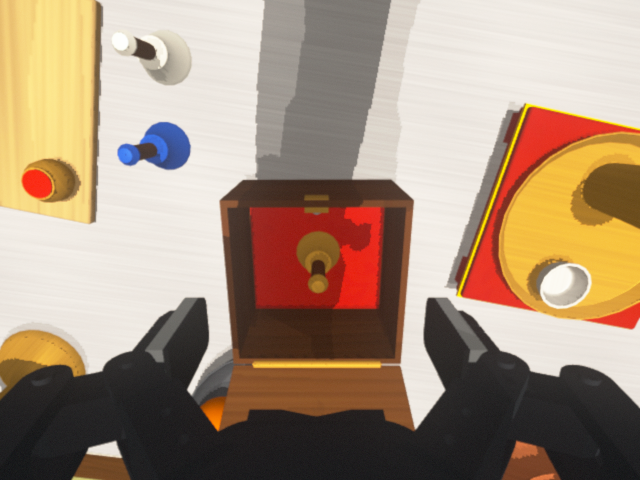

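The bell stands upright in the case (317,260), top at 0.096, and the lid stays back. I'll regrip the tab from above.

Request:
{"fn": "play_rows", "kwargs": {
  "targets": [
    {"grip": 0, "linear": [3, 0.5, 5], "delta_rot": [0.02, -0.12, 0]},
    {"grip": 0, "linear": [6, 1, 9.9], "delta_rot": [0.04, -0.24, 0]},
    {"grip": 0, "linear": [10, 1.5, 9.9], "delta_rot": [0.054, -0.318, 0]},
    {"grip": 0, "linear": [14, 2.1, 9.9], "delta_rot": [0.054, -0.318, 0]},
    {"grip": 0, "linear": [18.4, 2.8, 9.9], "delta_rot": [0.054, -0.318, 0]},
    {"grip": 0, "linear": [18.4, 2.8, 9.9], "delta_rot": [0.054, -0.318, 0]},
    {"grip": 0, "linear": [18.4, 2.8, 9.9], "delta_rot": [0.054, -0.318, 0]}
  ]
}}

```text
time: 22.2
ee_pos: [0.7325, 0.0344, 0.3435]
tcp_rot: [179.9, 19.2, -171.4]
wrist_force: [-1.5, 0.0, -0.6]
opening: 0.0851
grasp_force: 0.0
```

```bash
python3 - <<'E'
from k import *
exec(open('st.py').read())
g=pose(lidpt(106,.196)+.001*YA,70); print(rel(n,g))
for f,al in ((102,72),(98,74),(94,76),(90,78),(85,81),(80,83),(75,83),(70,83),(65,83),(60,83),(55,82),(50,80),(45,78),(40,75),(35,72),(30,69),(25,67),(20,65),(15,63)): print(f,al,rel(g,pose(lidpt(f,.196)+.001*YA,al)))
E
```

```text
[ 1.8 14.6 31.1 87.4  2.4 -6.4] [0.73254845 0.03436745 0.34350775] [ 179.9   19.2 -171.4] [-0.09  0.26  0.04] 22.2
phi,r,y 96.58906371472986 0.2631845859785779 0.0016828437465730391
([2.8, 0.4, -7.4], [0.0, -0.013, 0.003])
102 72 ([-1.4, -0.2, 0.3], [-0.005, 0.034, -0.0])
98 74 ([-2.8, -0.4, 0.6], [-0.011, 0.069, 0.0])
94 76 ([-4.2, -0.6, 0.7], [-0.016, 0.103, 0.0])
90 78 ([-5.6, -0.9, 0.8], [-0.021, 0.138, -0.0])
85 81 ([-7.4, -1.1, 0.7], [-0.029, 0.19, -0.0])
80 83 ([-9.1, -1.4, 0.5], [-0.035, 0.224, -0.0])
75 83 ([-10.8, -1.7, 0.2], [-0.035, 0.224, -0.0])
70 83 ([-12.4, -1.9, -0.3], [-0.035, 0.224, -0.0])
65 83 ([-14.0, -2.2, -0.9], [-0.035, 0.224, -0.0])
60 83 ([-15.5, -2.4, -1.7], [-0.035, 0.224, -0.0])
55 82 ([-16.9, -2.6, -2.5], [-0.032, 0.207, -0.0])
50 80 ([-18.2, -2.8, -3.5], [-0.027, 0.172, -0.0])
45 78 ([-19.4, -3.0, -4.7], [-0.021, 0.138, -0.0])
40 75 ([-20.5, -3.2, -5.9], [-0.013, 0.086, -0.0])
35 72 ([-21.4, -3.3, -7.2], [-0.005, 0.034, -0.0])
30 69 ([-22.3, -3.4, -8.6], [0.003, -0.017, -0.0])
25 67 ([-23.0, -3.6, -10.0], [0.008, -0.052, -0.0])
20 65 ([-23.6, -3.7, -11.6], [0.013, -0.086, -0.0])
15 63 ([-24.1, -3.7, -13.2], [0.019, -0.121, -0.0])
```

Request:
{"fn": "play_rows", "kwargs": {
  "targets": [
    {"grip": 0, "linear": [1.1, 0.2, -3], "delta_rot": [0, -0.013, 0]},
    {"grip": 0, "linear": [2.2, 0.3, -6], "delta_rot": [0, -0.013, 0]},
    {"grip": 0, "linear": [2.8, 0.4, -7.4], "delta_rot": [0, -0.013, 0]},
    {"grip": 0, "linear": [2.8, 0.4, -7.4], "delta_rot": [0, -0.013, 0]},
    {"grip": 255, "linear": [2.8, 0.4, -7.4], "delta_rot": [0, -0.013, 0]},
    {"grip": 255, "linear": [2.8, 0.4, -7.4], "delta_rot": [0, -0.013, 0]},
    {"grip": 255, "linear": [2.8, 0.4, -7.4], "delta_rot": [0, -0.013, 0]},
    {"grip": 255, "linear": [2.8, 0.4, -7.4], "delta_rot": [0, -0.013, 0]},
    {"grip": 255, "linear": [2.8, 0.4, -7.4], "delta_rot": [0, -0.013, 0]},
    {"grip": 255, "linear": [2.8, 0.4, -7.4], "delta_rot": [0, -0.013, 0]}
  ],
  "force": 40
}}

```text
time: 23.2
ee_pos: [0.7593, 0.038, 0.2758]
tcp_rot: [-179.9, 20.4, -171.4]
wrist_force: [-0.5, -1.0, 2.5]
opening: 0.015
grasp_force: 39.0
```

Request:
{"fn": "play_rows", "kwargs": {
  "targets": [
    {"grip": 255, "linear": [0, 0, 0], "delta_rot": [0, 0, 0]},
    {"grip": 255, "linear": [0, 0, 0], "delta_rot": [0, 0, 0]}
  ]
}}

```text
time: 23.4
ee_pos: [0.7593, 0.0379, 0.2757]
tcp_rot: [-179.9, 20.4, -171.4]
wrist_force: [-0.9, -0.8, 4.4]
opening: 0.0153
grasp_force: 39.1
```

```bash
python3 st.py
```

```text
[ 2.  14.2 22.5 78.   2.2 -6.2] [0.75932397 0.03794572 0.27572572] [-179.9   20.4 -171.4] [-0.13  0.07 -0.03] 23.4
phi,r,y 106.36599621838975 0.2017019952342831 0.0011802411035931341
```

Gripped 6 mm farther out than nominal, so I'll recompute the arc for that radius.

```bash
python3 - <<'E'
from k import *
n=now(); g=pose(lidpt(105.2,.2015)+.0012*YA,70); print(rel(n,g))
for f,al in ((102,72),(98,74),(94,76),(90,78),(85,81),(80,83),(75,83),(70,83),(65,83),(60,83),(55,82),(50,80),(45,78),(40,75),(35,72),(30,69),(25,67),(20,65),(15,63),(12,62)): print(f,al,rel(n,pose(lidpt(f,.2015)+.001*YA,al)))
E
```

```text
([-0.0, 0.0, -0.0], [-0.0, 0.008, 0.003])
102 72 ([-1.2, -0.2, 0.2], [-0.005, 0.042, 0.003])
98 74 ([-2.6, -0.4, 0.5], [-0.011, 0.077, 0.003])
94 76 ([-4.0, -0.6, 0.7], [-0.016, 0.111, 0.003])
90 78 ([-5.5, -0.9, 0.7], [-0.021, 0.146, 0.003])
85 81 ([-7.3, -1.1, 0.7], [-0.029, 0.198, 0.003])
80 83 ([-9.1, -1.4, 0.5], [-0.034, 0.232, 0.003])
75 83 ([-10.8, -1.7, 0.1], [-0.034, 0.232, 0.003])
70 83 ([-12.5, -1.9, -0.4], [-0.034, 0.232, 0.003])
65 83 ([-14.1, -2.2, -1.0], [-0.034, 0.232, 0.003])
60 83 ([-15.7, -2.4, -1.8], [-0.034, 0.232, 0.003])
55 82 ([-17.1, -2.7, -2.7], [-0.032, 0.215, 0.003])
50 80 ([-18.4, -2.9, -3.8], [-0.027, 0.18, 0.003])
45 78 ([-19.7, -3.1, -4.9], [-0.021, 0.146, 0.003])
40 75 ([-20.8, -3.2, -6.1], [-0.013, 0.094, 0.003])
35 72 ([-21.8, -3.4, -7.5], [-0.005, 0.042, 0.003])
30 69 ([-22.6, -3.5, -8.9], [0.003, -0.009, 0.003])
25 67 ([-23.4, -3.6, -10.4], [0.008, -0.044, 0.003])
20 65 ([-24.1, -3.7, -12.0], [0.013, -0.078, 0.003])
15 63 ([-24.5, -3.8, -13.7], [0.018, -0.113, 0.003])
12 62 ([-24.8, -3.9, -14.7], [0.021, -0.13, 0.003])
```

Request:
{"fn": "play_rows", "kwargs": {
  "targets": [
    {"grip": 255, "linear": [-1.2, -0.2, 0.2], "delta_rot": [-0.005, 0.042, 0]},
    {"grip": 255, "linear": [-2.6, -0.4, 0.5], "delta_rot": [-0.011, 0.077, 0]},
    {"grip": 255, "linear": [-4.0, -0.6, 0.7], "delta_rot": [-0.016, 0.111, 0]},
    {"grip": 255, "linear": [-5.5, -0.9, 0.7], "delta_rot": [-0.021, 0.146, 0]},
    {"grip": 255, "linear": [-7.3, -1.1, 0.7], "delta_rot": [-0.029, 0.198, 0]},
    {"grip": 255, "linear": [-9.1, -1.4, 0.5], "delta_rot": [-0.034, 0.232, 0]},
    {"grip": 255, "linear": [-10.8, -1.7, 0.1], "delta_rot": [-0.034, 0.232, 0]},
    {"grip": 255, "linear": [-12.5, -1.9, -0.4], "delta_rot": [-0.034, 0.232, 0]},
    {"grip": 255, "linear": [-14.1, -2.2, -1.0], "delta_rot": [-0.034, 0.232, 0]},
    {"grip": 255, "linear": [-14.1, -2.2, -1.0], "delta_rot": [-0.034, 0.232, 0]}
  ]
}}

```text
time: 24.4
ee_pos: [0.6168, 0.0159, 0.2643]
tcp_rot: [180.0, 6.9, -171.4]
wrist_force: [-1.0, 0.4, -2.3]
opening: 0.0152
grasp_force: 41.3
```

```bash
python3 st.py
```

```text
[ 1.   8.1 16.8 91.9  0.9 -7.5] [0.61680766 0.01594495 0.26429143] [ 180.     6.9 -171.4] [ 0.17 -0.01  0.1 ] 24.4
phi,r,y 65.62007466136 0.2010864823473406 0.0011944001537208305
```

Continue from 65° to 15°.

Request:
{"fn": "play_rows", "kwargs": {
  "targets": [
    {"grip": 255, "linear": [-1.6, -0.2, -0.8], "delta_rot": [0, 0, 0]},
    {"grip": 255, "linear": [-3.0, -0.5, -1.7], "delta_rot": [0.002, -0.017, 0]},
    {"grip": 255, "linear": [-4.3, -0.7, -2.8], "delta_rot": [0.007, -0.052, 0]},
    {"grip": 255, "linear": [-5.6, -0.9, -3.9], "delta_rot": [0.013, -0.086, 0]},
    {"grip": 255, "linear": [-6.7, -1.0, -5.1], "delta_rot": [0.021, -0.138, 0]},
    {"grip": 255, "linear": [-7.7, -1.2, -6.5], "delta_rot": [0.029, -0.19, 0]},
    {"grip": 255, "linear": [-8.5, -1.3, -7.9], "delta_rot": [0.037, -0.241, 0]},
    {"grip": 255, "linear": [-9.3, -1.4, -9.4], "delta_rot": [0.042, -0.276, 0]},
    {"grip": 255, "linear": [-10.0, -1.5, -11.0], "delta_rot": [0.047, -0.31, 0]},
    {"grip": 255, "linear": [-10.0, -1.5, -11.0], "delta_rot": [0.047, -0.31, 0]}
  ]
}}

```text
time: 25.4
ee_pos: [0.5173, 0.0006, 0.1531]
tcp_rot: [-180.0, 24.9, -171.4]
wrist_force: [3.9, -1.0, -1.8]
opening: 0.0151
grasp_force: 41.0
```

```bash
python3 - <<'E'
from k import *
exec(open('st.py').read())
for f,al in ((17,64),(14,63),(11,62),(9,61),(7,60),(5,60),(3,60),(1,60),(0,60),(-1,60)): print(f,al,rel(n,pose(lidpt(f,.201)+.001*YA,al)))
E
```

```text
[ -2.5 -25.5 -29.   62.    4.6 -10. ] [0.51731049 0.00059017 0.15311032] [-180.    24.9 -171.4] [-0.29 -0.19 -0.16] 25.4
phi,r,y 20.375989983925958 0.2020443205349771 0.0012817495116738862
17 64 ([-0.1, -0.0, -0.8], [0.003, -0.019, 0.004])
14 63 ([-0.4, -0.1, -1.8], [0.006, -0.037, 0.004])
11 62 ([-0.6, -0.1, -2.8], [0.008, -0.054, 0.004])
9 61 ([-0.7, -0.1, -3.4], [0.011, -0.071, 0.004])
7 60 ([-0.8, -0.1, -4.1], [0.014, -0.088, 0.004])
5 60 ([-0.9, -0.2, -4.8], [0.014, -0.088, 0.004])
3 60 ([-0.9, -0.2, -5.5], [0.014, -0.088, 0.004])
1 60 ([-1.0, -0.2, -6.2], [0.014, -0.088, 0.004])
0 60 ([-1.0, -0.2, -6.6], [0.014, -0.088, 0.004])
-1 60 ([-1.0, -0.2, -6.9], [0.014, -0.088, 0.004])
```

Request:
{"fn": "play_rows", "kwargs": {
  "targets": [
    {"grip": 255, "linear": [-0.2, 0, -0.8], "delta_rot": [0.003, -0.019, 0]},
    {"grip": 255, "linear": [-0.4, -0.1, -1.8], "delta_rot": [0.006, -0.037, 0]},
    {"grip": 255, "linear": [-0.6, -0.1, -2.8], "delta_rot": [0.008, -0.054, 0]},
    {"grip": 255, "linear": [-0.8, -0.1, -4.1], "delta_rot": [0.014, -0.088, 0]},
    {"grip": 255, "linear": [-0.9, -0.2, -4.8], "delta_rot": [0.014, -0.088, 0]},
    {"grip": 255, "linear": [-0.9, -0.2, -5.5], "delta_rot": [0.014, -0.088, 0]}
  ],
  "force": 60
}}

```text
time: 26.0
ee_pos: [0.5088, -0.0009, 0.1013]
tcp_rot: [179.9, 30.0, -171.4]
wrist_force: [-26.0, -2.0, 16.4]
opening: 0.0146
grasp_force: 65.4
```

Request:
{"fn": "play_rows", "kwargs": {
  "targets": [
    {"grip": 255, "linear": [0, 0, -0.5], "delta_rot": [0, 0, 0]},
    {"grip": 255, "linear": [-0.1, 0, -0.8], "delta_rot": [0, 0, 0]},
    {"grip": 255, "linear": [-0.1, 0, -1.1], "delta_rot": [0, 0, 0]},
    {"grip": 255, "linear": [-0.1, 0, -1.3], "delta_rot": [0, 0, 0]},
    {"grip": 255, "linear": [-0.1, 0, -1.3], "delta_rot": [0, 0, 0]}
  ]
}}

```text
time: 26.5
ee_pos: [0.5082, -0.0009, 0.088]
tcp_rot: [179.9, 30.0, -171.4]
wrist_force: [-10.3, -0.4, 7.6]
opening: 0.0148
grasp_force: 64.4
```

```bash
python3 st.py
```

```text
[ -3.5 -31.5 -41.9  50.2   6.1 -10.5] [ 0.50821485 -0.00087601  0.08795297] [ 179.9   30.  -171.4] [0.17 1.14 0.17] 26.5
phi,r,y 1.2617963261490397 0.20017054115053892 0.001197215022711784
```

The lid is now at about 0°, past the catch. I'll release, back off and check.

Request:
{"fn": "play_rows", "kwargs": {
  "targets": [
    {"grip": 255, "linear": [0, 0, -0.2], "delta_rot": [0, 0, 0]},
    {"grip": 150, "linear": [0, 0, 0], "delta_rot": [0, 0, 0]},
    {"grip": 0, "linear": [0, 0, 0], "delta_rot": [0, 0, 0]},
    {"grip": 0, "linear": [0, 0, 0], "delta_rot": [0, 0, 0]},
    {"grip": 0, "linear": [0, 0, 0], "delta_rot": [0, 0, 0]},
    {"grip": 0, "linear": [-0.5, 0, 3], "delta_rot": [0, 0, 0]},
    {"grip": 0, "linear": [-2, 0, 7], "delta_rot": [0, 0, 0]},
    {"grip": 0, "linear": [-3, 0, 12], "delta_rot": [0, 0.2, 0]},
    {"grip": 0, "linear": [-6, 0, 16], "delta_rot": [0, 0.4, 0]},
    {"grip": 0, "linear": [-10, 0, 18], "delta_rot": [0, 0.5, 0]}
  ]
}}

```text
time: 27.5
ee_pos: [0.4144, -0.001, 0.2656]
tcp_rot: [176.5, 6.9, -172.5]
wrist_force: [0.7, 0.1, -1.2]
opening: 0.0853
grasp_force: 0.0
```

```bash
python3 - <<'E'
from k import *
exec(open('st.py').read())
for c in('top','wrist','scene'):
  p=bot.camera(c); C=cloud(p); D=C-H; x,y,z=-(D@X),D@YA,C[...,2]
  m=(p['range_z']>0)&(abs(y)<.07)&(x>.01)&(x<.155)&(z>.09)&(z<.14)
  t=(p['range_z']>0)&(abs(y)<.006)&(x>.175)&(x<.2)&(z>.09)&(z<.14)
  if m.sum()>500:
    A=np.polyfit(x[m],z[m],1); print(c,m.sum(),'slope rad',A[0],'z hinge,front',A[1],A[1]+.16*A[0],'tab z',np.median(z[t]) if t.any() else None)
  q=(np.hypot(C[...,0]-.495,C[...,1]-.279)<.05)&(z>.1)&(z<.14); 
  if q.any() and c!='wrist': print('cup rim',cv2.minEnclosingCircle((C[q][:,:2]*1000).astype(np.float32)))
  if c=='scene': save(p,'s2',(120,160,560,440),1.7)
E
```

```text
[ -3.4 -18.6  -7.7  94.8   4.7 -10.8] [ 0.41443232 -0.00100807  0.26559532] [ 176.5    6.9 -172.5] [-0.1   0.05 -0.02] 27.5
phi,r,y 32.85116701197551 0.33997957390100947 0.014308195339061497
top 6542 slope rad -0.0002917601263372558 z hinge,front 0.10904590314184345 0.1089992215216295 tab z 0.10903786406170496
cup rim ((494.6243896484375, 277.2561950683594), 27.773683547973633)
wrist 11562 slope rad -0.00039411865500055835 z hinge,front 0.10768807446807238 0.10762501548327229 tab z 0.10758029984617185
scene 4486 slope rad 1.4615081123431389e-05 z hinge,front 0.10944969301184154 0.1094520314248213 tab z 0.10935620448754746
cup rim ((494.3202209472656, 277.6056823730469), 28.992021560668945)
```

View pics/s2.png

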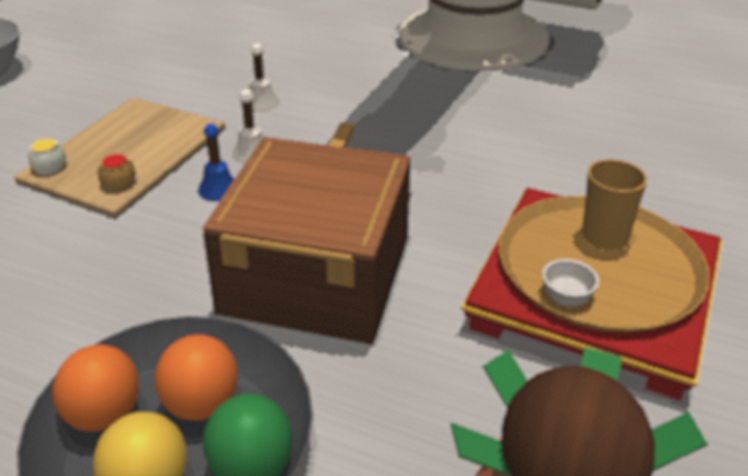

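The lid is flat and shut (slope 0). The cup stands on the tray (613,210) with the lamp and both pots in place, and the robot touches nothing.

```bash
python3 -c "
from workcell import bot; print(bot.job_done())"
```

```text
the job is handed in; nothing more can be done
None
```

The job is handed in at about 28 s: the cup stands on the tray, the bell was stood upright in the case before I closed it, the lid lies flat and shut past its catch, the lamp and both pots look undisturbed, and the robot touches nothing.

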